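# Fit the last ribbed plank into a hatch door leaf

### The job

Fit the loose ribbed plank into the open bay of the blue hatch door frame: hold it with its free edge raised, feed its tongue into the groove of the sprung planks already lying there and push until their springs are fully closed, keep that push while you lower it flat onto the ledge inside the brass keepers, then let it spring back so that its free edge is locked under both keepers. The edges are thin sheet, so push no harder than it takes, and leave everything else on the bench where it is.

Things in the scene. Friction and masses are not known exactly. Their poses are not given: they have to be found in the camera images.
- plank: The loose aluminium plank, 214 mm long (y), 85 mm wide (x, without its tongue), 18 mm thick, 0.3 to 0.45 kg, mass centre at mid length under the rib. Origin: centre of the underside. Tongue along the -x edge (x = -42.5 mm); +x is the free edge (x = 42.5; below z = 9 mm cut back to 40.5). Below z = 4.5 mm the tongue edge is cut back to x = -35. Starts lying flat on the bench, rib up.
- rib (a point): Middle of the top of the plank's stiffening rib, at x 0, y 0, z 42 mm in the plank's frame, same axes. The rib is 20 mm wide (x), stands 24 mm over the plank's top (z 18 to 42 mm) and runs its whole length: grip across it, at mid length.
- tongue (a point): Middle of the tip of the plank's tongue, at x -51.5, y 0, z 10.25 mm in the plank's frame, same axes. The tongue runs the whole length, 9 mm long (x -51.5 to -42.5), 4.5 mm thick (z 8 to 12.5).
- door_frame: Blue hatch door frame, 270 (x) by 228 mm (y), fixed, lying on timber bearers. Origin: centre of its underside, 20 to 34 mm over the bench. Inside 262 by 220 mm. A ledge 20 mm wide all round inside, top at z = 4 mm, carries the planks; the rim, 4 mm thick, stands to z = 22 mm, flush with the planks' tops. Two planks fill its -x side; the open bay is at +x.
- seat (a point): Where the plank's origin comes when locked: in the door frame's frame x 88.5, y 0, z 4 mm, axes as the frame's; the plank's axes then point as the frame's. There its free edge rests against the far (+x) rail, 3 mm under the keepers, and it has 3 mm to spare at each end (y).
- fitted_planks: The two planks already laid, one run 170 (x) by 214 mm (y), 18 mm thick, each with a rib as the loose plank's. Origin: centre of the underside, axes as the frame's; at rest at x -36, y 0, z 4 mm in the door frame's frame. Leaf springs behind it give way towards -x: 6 N at rest, 1 N more per mm, solid after 8 mm (14 N). Its lips are thin sheet and bend if the plank is pushed at it with over 45 N.
- groove (a point): Middle of the groove's mouth at the end of the upper lip: run's x 85, y 0, z 10.25 mm, same axes. Groove 11 mm deep, 9 mm high (run's z 4 to 13), upper lip z 13 to 18. It takes the tongue with the plank leaning up to about 0.6 rad; the plank's upper tongue-side edge (x -42.5, z 18) then bears on the upper lip's end. Tongue home and flat: point tongue is at x -9, z 0 mm here.
- lower_lip (a point): Top of the outer edge of the groove's lower lip: run's x 91, y 0, z 4 mm. The lower lip (run's z 0 to 4) reaches 6 mm farther out than the upper one, so a leaning tongue can be set down on it and slid in.
- keepers (a point): Middle between the noses of the two brass keepers: fixed tabs on the far (+x) rail, 30 mm wide, at the frame's y -70 and +70 mm; this point is at the frame's x 128, y 0, z 23.2 mm. They overhang the bay by 3 mm, underside 1.2 mm above the plank's top, 4 mm thick. The plank's free edge passes inside them only with the springs within about 1.5 mm of solid. All forces on the plank in the frame together must stay under 70 N (28 N once locked).
- hammer: Hammer lying on the left part of the bench, a bystander.
- spanner: Steel spanner lying on the far part of the bench, a bystander.
- oil_bottle: White bottle with a red cap, 170 mm high, standing at the right, a bystander.
- rivet_jar: Glass jar with a black lid, 90 mm high, far left, a bystander.
- drill_box: Flat red drill box, 100 x 160 x 35 mm, near right, a bystander.
- angle_offcut: Steel angle offcut 160 mm long, 40 mm high, near left, a bystander.
- g_clamp: Green clamp lying flat on the far part of the bench, about 180 x 80 x 14 mm, a bystander.

How it is judged:
By the outcome, as a careful person would: the job done as asked, in the order asked, and still so for the second after the job is handed in, with the robot touching nothing.
It also fails if it takes over 61 s, if anything falls off the work surface, if the arm or the gripper's body presses on something with over 40 N, if the wrist force passes 120 N, or if a joint passes its speed limit or range.

### The arm

A 6-joint arm with a two-finger parallel gripper is mounted at the origin on the work surface. World frame = base frame: x ahead of the robot, y to its left, z up, the work surface at z = 0. Lengths are in mm, angles in degrees, forces in N, time in s.
With the tool pointing down it reaches from about 350 to 850 mm from the base axis. Payload 8.1 kg.
Tool frame: the origin (TCP) lies between the finger pads; the fingertips stand 22 mm ahead of it and the grasp point (between the pads) lies 3 mm ahead of it; z points along the fingers, y is the direction in which the jaws open and shut (so a half turn about z gives the same grasp; the last joint's range is limited). The gripper opens to 85 mm and grips with 20 to 120 N. Pads are 22 mm wide; open, the fingers measure 114 mm over their backs; the gripper's body (76 mm by 85 mm) begins 54 mm behind the grasp point. The pads swing forward as they close: fully open they stand 13 mm farther back than shut.
Start: joints at [-77.258, 7.471, 85.268, -0, 87.261, -4.893], TCP at [181.798, -571.8, 253.292] pointing down, gripper open.
Joint ranges: [-169.43, 169.43], [-51.17, 129.36], [1.28, 143.12], [-76.62, 256.62], [0, 156.53], [-152.29, 152.29]. Speed limits (degrees/s): [136.94, 136.94, 159.86, 180, 180, 180].

### API

Orientations are given as [roll, pitch, yaw] about the fixed x, y, z axes, in that order (R = Rz(yaw) Ry(pitch) Rx(roll)).
In Python, from bench import r gives the robot as it stands.
- The arm moves only by the tool drive_tool, never from a script. Its argument "moves" is a list of rows, each a list of 2 entries, a list of its own where there are three numbers: the shift along the world's x, y, z in mm, then the turn about the world's z in degrees. A call has exactly 8 rows; each row is the pose to reach, as a shift and turn from the pose commanded when the call began; what a row does not reach only later rows make up. A row lasts 1/12 s, in which the tool goes at most 41.7 mm and 7.16 degrees, less where a joint would pass 70% of its speed; a pose out of reach is approached as far as the arm can. A call with a gripper value outside its range is refused whole. "fingers" is the finger opening in mm, from 0 to 85.4, set as the call begins (left out, the last holds). The fingers move at their own pace and stop on an object; "squeeze" is the grip in N (left out, the last holds). Time passes only in rows, so rows that repeat a pose let the fingers close, or fill a call up. It gives the time, the measured TCP pose, the force and the opening at its end, in the units of the state.
- r.sense(): the state, without advancing time (a new reading comes with each control period).
- r.snapshot(name): name is "scene" or "top" or "wrist"; returns a dict with "pixels" (480x640x3 uint8, red, green, blue), "camera_matrix" (3x3 intrinsics, pixels), "xyz" and "orientation" of the camera in the world. Camera axes: x right, y down, z forward; pixel columns grow to the right and rows downward; lengths in mm; the calibration is good to about 2 mm. The wrist camera is an equidistant fisheye: a pixel r from the principal point sees the ray r / f radians off the axis. A picture is of the moment at which its call begins. There is no depth.
- r.hand_in(): hands the job in, once; it reports no verdict.
The state is a dict: "time": time; "joint_pos": joint angles; "qd": joint speeds; "joint_efforts": joint torques, N m; "tool_pos": TCP position; "tcp_rot": TCP orientation; "ft_force": force on the tool from outside, world axes, zero at the start; "wrist_torque": the same for the moment, N m; "finger_gap": finger opening in mm.
Only numpy, scipy, OpenCV 4.12 (cv2) and the standard library are available. Lean on these libraries where they do the work, as an engineer would, in place of code of your own. Each camera call takes 0.05 s, during which the arm holds its last target.

## Working session

There is one attempt and no reset: what is moved stays moved. The work goes in short steps, Python scripts to look and compute and a tool call to move; the robot and the scene stay as the last step left them, time stands still between calls to the robot, and variables do not carry over. Pictures are saved under pics/ and viewed, and the job is handed in when it is done.

Besides the shell and the picture viewer there is one more tool, called after "Emit:" as name(argument=value, ...) on one line, values as JSON. drive_tool: Moves the arm, as the interface text tells. Its arguments: {"type":"object","properties":{"moves":{"type":"array","items":{"type":"array"}},"fingers":{"type":"number"},"squeeze":{"type":"number"}},"required":["moves"]}

```bash
ls; mkdir -p pics; python3 - <<'E'
from bench import r
import cv2,json
print(r.sense())
for n in ("scene","top","wrist"):
    s=r.snapshot(n); cv2.imwrite(f"pics/{n}0.png",s["pixels"][:,:,::-1]); print(n,s["camera_matrix"],s["xyz"],s["orientation"])
    import pickle; pickle.dump(s,open(f"{n}0.pkl","wb"))
E
```

```text
pics
{'time': 0.0, 'joint_pos': array([-7.72581815e+01,  7.51638467e+00,  8.53286257e+01,  6.38817253e-04,
        8.72628752e+01, -4.89428574e+00]), 'qd': array([ 0.01942799,  0.02722183, -0.01273646, -0.03483618,  0.0109637 ,
        0.06058927]), 'joint_efforts': array([ 1.95921442e-03, -5.69393277e+01, -5.00553596e+01, -1.55539610e-04,
        1.46685925e-02, -1.22668020e-06]), 'tool_pos': array([ 181.68154939, -571.29425991,  252.23736455]), 'tcp_rot': array([-1.79892562e+02, -9.84022707e-03,  1.76360639e+01]), 'ft_force': array([0.62480692, 0.06913572, 0.55141463]), 'wrist_torque': array([ 0.0152844 , -0.01394541,  0.00357415]), 'finger_gap': 85.11082390402616}
scene [[492.35770186   0.         314.83393877]
 [  0.         492.35770186 237.7948597 ]
 [  0.           0.           1.        ]] [1339.15797987 -672.92494316  877.74126879] [-1.27093955e+02 -1.56299734e-02  5.11285714e+01]
top [[562.44258685   0.         313.77340081]
 [  0.         562.44258685 237.89180197]
 [  0.           0.           1.        ]] [3.49874945e+02 4.33938001e-01 1.48674333e+03] [-1.72686057e+02  2.78500854e-02 -9.07815193e+01]
wrist [[371.64829954   0.         315.24791928]
 [  0.         371.64829954 241.3769287 ]
 [  0.           0.           1.        ]] [ 246.11837287 -550.27952431  372.53806438] [ 1.64559262e+02  1.55580755e-02 -7.23944308e+01]
```

View pics/top0.png

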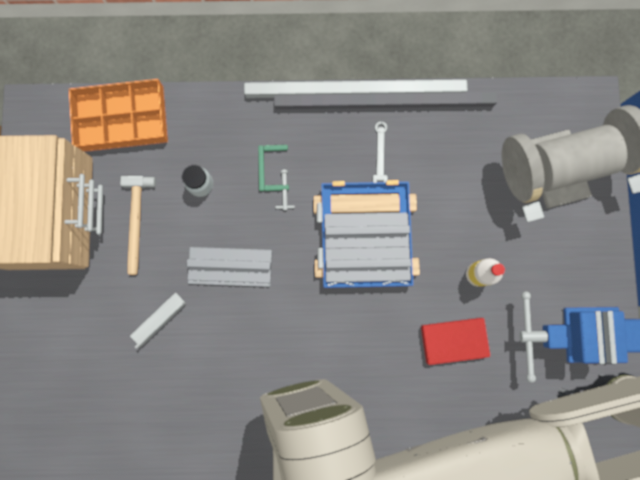

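View pics/scene0.png

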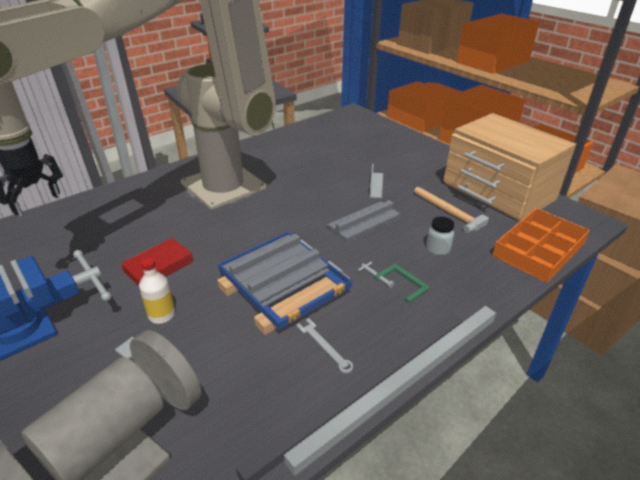

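```bash
python3 - <<'E'
import cv2
a=cv2.imread("pics/top0.png")
c=cv2.resize(a[235:300,175:285],None,fx=7,fy=7,interpolation=cv2.INTER_CUBIC);cv2.imwrite("pics/t_plank.png",c)
c=cv2.resize(a[170:300,305:425],None,fx=4.6,fy=4.6,interpolation=cv2.INTER_CUBIC);cv2.imwrite("pics/t_frame.png",c)
E
```

```text
(no output)
```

View pics/t_plank.png

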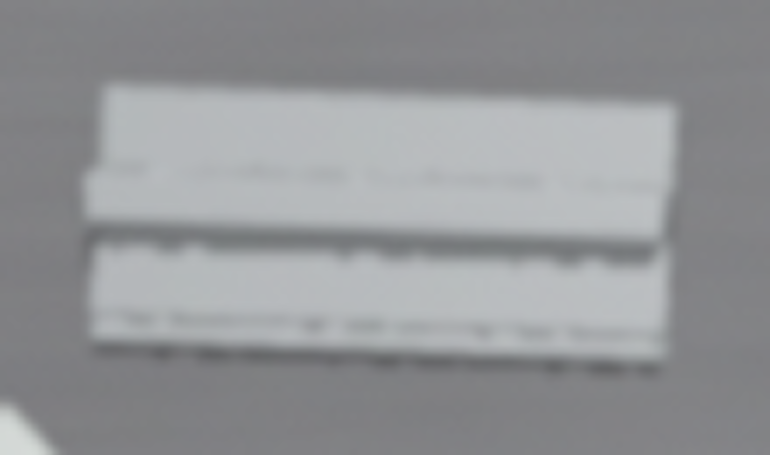

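View pics/t_frame.png

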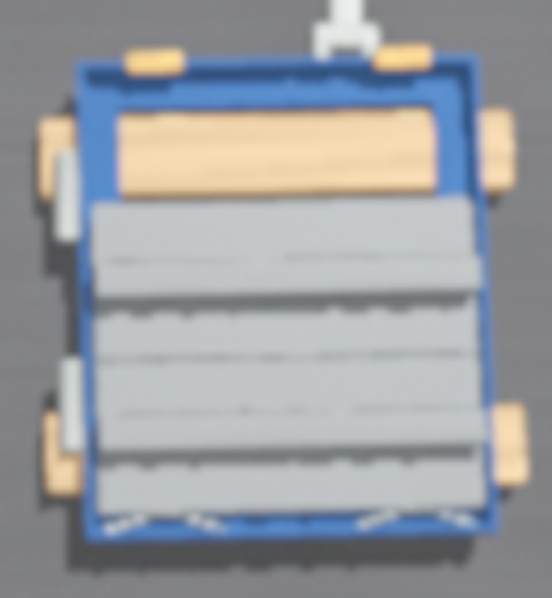

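View pics/wrist0.png

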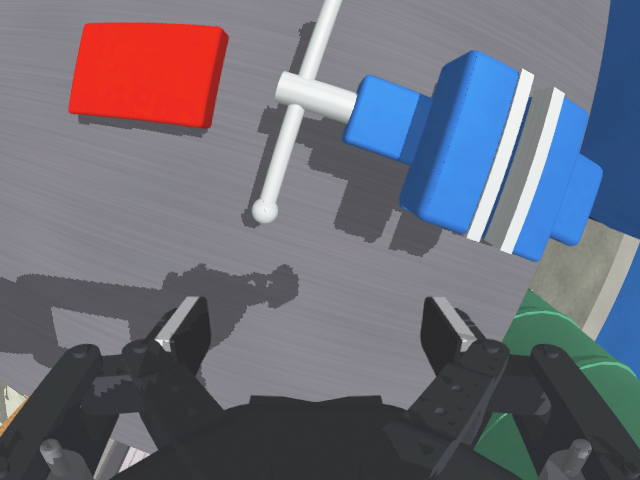

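```bash
cat > h.py <<'E'
import numpy as np, cv2, pickle
from scipy.spatial.transform import Rotation as R
def cam(s): return np.array(s["camera_matrix"]),np.array(s["xyz"]),R.from_euler('xyz',s["orientation"],degrees=True).as_matrix()
def rays(s,uv,fish):
    K,p,M=cam(s); uv=np.atleast_2d(uv).astype(float)
    d=(uv-[K[0,2],K[1,2]])/K[0,0]
    if fish:
        t=np.linalg.norm(d,axis=1,keepdims=True); v=np.c_[d/np.maximum(t,1e-9)*np.sin(t),np.cos(t)]
    else: v=np.c_[d,np.ones(len(d))]
    return v@M.T
def onz(s,uv,z,fish=False):
    v=rays(s,uv,fish); p=np.array(s["xyz"]); z=np.broadcast_to(z,(len(v),))
    return p+v*((z-p[2])/v[:,2])[:,None]
def proj(s,X,fish):
    K,p,M=cam(s); c=(np.atleast_2d(X)-p)@M
    if fish:
        rr=np.linalg.norm(c[:,:2],axis=1); t=np.arctan2(rr,c[:,2]); q=c[:,:2]/np.maximum(rr,1e-9)[:,None]*t[:,None]
    else: q=c[:,:2]/c[:,2:]
    return q*K[0,0]+[K[0,2],K[1,2]]
E
python3 - <<'E'
from h import *
s=pickle.load(open("top0.pkl","rb"))
def c(o,f,p): return np.array(o)+(np.array(p)+.5)/f-.5
np.set_printoptions(precision=1,suppress=True)
print(onz(s,c((175,235),7,[(103,85),(677,103),(90,345),(668,357)]),[18,18,12,12]))
print(onz(s,c((305,170),4.6,[(77,62),(478,55),(88,540),(497,530)]),49))
E
```

```text
[[519.5 326.   18. ]
 [509.7 110.6  18. ]
 [422.4 330.8  12. ]
 [415.  114.7  12. ]]
[[ 678.3  -23.1   49. ]
 [ 679.2 -250.7   49. ]
 [ 407.9  -25.1   49. ]
 [ 410.3 -251.8   49. ]]
```

Emit:
drive_tool(moves=[[[30,25,6],7],[[60,50,12],14],[[90,76,20],21],[[120,102,28],28],[[150,128,36],35],[[180,154,44],42],[[210,180,48],49],[[240,205,48],56]])

```text
time: 0.82
tool_pos: [423.3, -365.5, 302.6]
tcp_rot: [179.9, 0.1, 74.0]
ft_force: [-0.7, -0.6, -0.7]
finger_gap: 85.7
```

Emit:
drive_tool(moves=[[[30,25,0],7],[[60,50,0],14],[[90,76,0],16.4],[[120,102,0],16.4],[[150,128,0],16.4],[[178,151,0],16.4],[[178,151,0],16.4],[[178,151,0],16.4]])

```text
time: 1.48
tool_pos: [600.7, -213.9, 300.2]
tcp_rot: [-179.9, -0.0, 90.2]
ft_force: [-1.1, 1.3, -0.1]
finger_gap: 85.1
```

```bash
cat > shot.py <<'E'
import sys
from bench import r
import cv2,pickle
n,name=sys.argv[1:3]
s=r.snapshot(n); cv2.imwrite(f"pics/{name}.png",s["pixels"][:,:,::-1]); pickle.dump(s,open(f"{name}.pkl","wb"))
q=r.sense(); print(q["time"],q["tool_pos"].round(2),q["tcp_rot"].round(2),q["ft_force"].round(2),q["wrist_torque"].round(2),round(q["finger_gap"],2),s["xyz"].round(1),s["orientation"].round(2))
E
python3 shot.py wrist w1
```

```text
1.5333 [ 599.86 -215.19  300.46] [-1.7991e+02 -1.0000e-02  9.0130e+01] [ 0.85 -0.26 -0.69] [ 0.01 -0.04 -0.02] 85.33 [ 600.9 -145.9  420.4] [1.6454e+02 1.0000e-01 2.0000e-01]
```

View pics/w1.png

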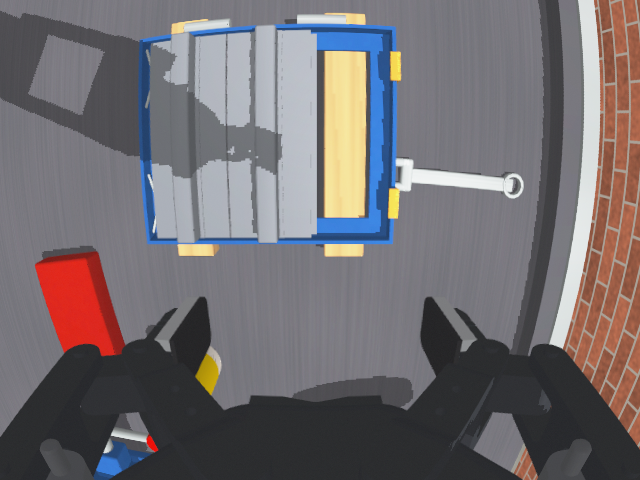

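```bash
python3 - <<'E'
import cv2
a=cv2.imread("pics/w1.png")
cv2.imwrite("pics/w1a.png",cv2.resize(a[10:140,280:410],None,fx=5,fy=5,interpolation=cv2.INTER_CUBIC)[:600])
cv2.imwrite("pics/w1b.png",cv2.resize(a[150:260,280:410],None,fx=5,fy=5,interpolation=cv2.INTER_CUBIC))
cv2.imwrite("pics/w1c.png",cv2.resize(a[10:260,135:215],None,fx=2.4*1,fy=2.4,interpolation=cv2.INTER_CUBIC))
E
```

```text
(no output)
```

View pics/w1a.png

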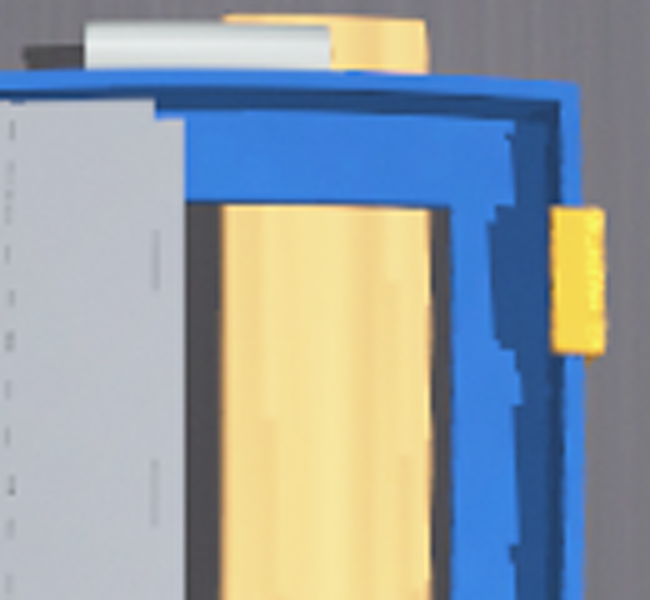

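View pics/w1b.png

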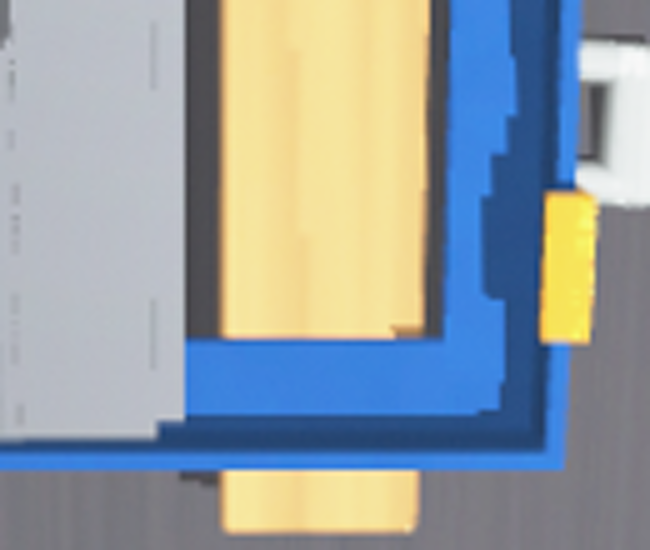

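View pics/w1c.png

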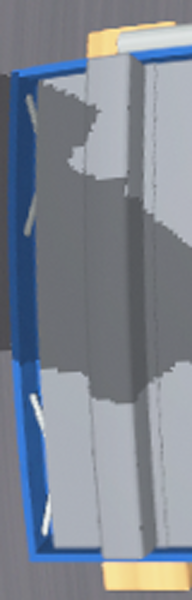

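```bash
cat > fitf.py <<'E'
from h import *
from scipy.optimize import least_squares
np.set_printoptions(precision=2,suppress=True)
s=pickle.load(open("w1.pkl","rb"))
A=lambda p:np.array([280,10])+(np.array(p)+.5)/5-.5
B=lambda p:np.array([280,150])+(np.array(p)+.5)/5-.5
C=lambda p:np.array([135,10])+(np.array(p)+.5)/2.4-.5
P=[(A((580,83)),(135,114,22)),(B((565,470)),(135,-114,22)),(C((12,75)),(-135,114,22)),(C((33,560)),(-135,-114,22)),
(A((550,207)),(128,85,27.2)),(A((550,355)),(128,55,27.2)),(B((546,193)),(128,-55,27.2)),(B((540,342)),(128,-85,27.2)),
(A((185,120)),(55,107,8)),(B((185,420)),(55,-107,8)),(A((155,103)),(49,107,22)),(B((158,440)),(49,-107,22)),
(A((450,207)),(111,90,4)),(B((443,340)),(111,-90,4)),(A((562,100)),(131,110,22))]
uv=np.array([p[0] for p in P]);X=np.array([p[1] for p in P],float)
def T(q,X): c,d=np.cos(q[3]),np.sin(q[3]); return X@np.array([[c,d,0],[-d,c,0],[0,0,1]])+q[:3]
f=lambda q:(proj(s,T(q,X),True)-uv).ravel()
o=least_squares(f,[544,-137,27,0.01],loss='soft_l1')
print(o.x,np.degrees(o.x[3])); print(f(o.x).reshape(-1,2))
q=o.x
print("seat",T(q,np.array([[88.5,0,4.]])),"keepers",T(q,np.array([[128,0,27.2]])))
E
python3 fitf.py
```

```text
[ 546.65 -138.07   24.13    0.01] 0.37718176775838186
[[-0.46  0.53]
 [-0.35 -0.31]
 [ 0.02 -1.17]
 [-0.57  0.74]
 [ 0.38  0.43]
 [ 0.74 -0.59]
 [ 0.21  0.3 ]
 [ 0.36 -0.51]
 [-0.31  0.34]
 [ 0.25  0.13]
 [-0.31 -0.01]
 [-0.08 -0.54]
 [ 0.19  0.1 ]
 [ 0.23 -0.05]
 [-0.61  0.41]]
seat [[ 635.15 -137.49   28.13]] keepers [[ 674.65 -137.23   51.33]]
```

Emit:
drive_tool(moves=[[[-10,35,0],-0.5],[[-22,75,0],-1],[[-34,115,0],-1.5],[[-46,155,0],-2],[[-58,195,0],-2.6],[[-70,235,0],-2.6],[[-82,275,-10],-2.6],[[-94,315,-20],-2.6]])

```text
time: 2.2
tool_pos: [505.9, 96.5, 282.8]
tcp_rot: [179.9, 0.0, 87.3]
ft_force: [1.3, 0.8, -0.0]
finger_gap: 85.4
```

Emit:
drive_tool(moves=[[[-12,30,-15],0],[[-22,48,-30],0],[[-29,54,-45],0],[[-32,54,-60],0],[[-32,54,-60],0],[[-32,54,-60],0],[[-32,54,-60],0],[[-32,54,-60],0]])

```text
time: 2.87
tool_pos: [475.7, 149.6, 223.5]
tcp_rot: [179.9, -0.0, 87.3]
ft_force: [-0.2, -0.6, 0.1]
finger_gap: 85.3
```

```bash
python3 shot.py wrist w2
```

```text
2.9167 [475.66 149.78 223.4 ] [ 1.7988e+02 -2.0000e-02  8.7360e+01] [ 0.21  0.44 -0.36] [-0.02 -0.04 -0.03] 85.33 [478.8 217.7 343.7] [ 1.6452e+02 -1.2000e-01 -2.6800e+00]
```

View pics/w2.png

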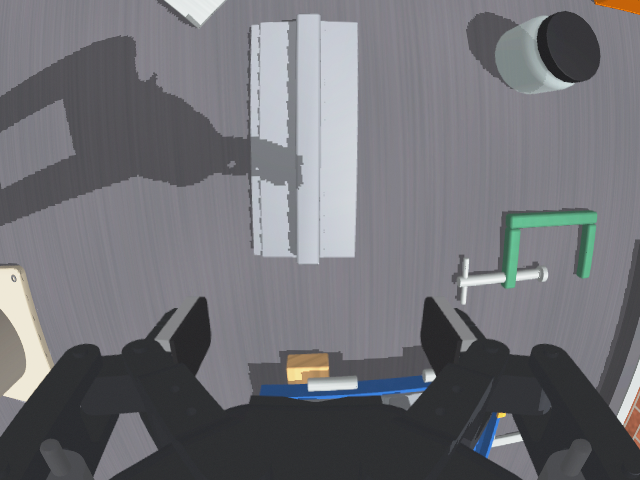

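```bash
python3 - <<'E'
import cv2
a=cv2.imread("pics/w2.png")
b=cv2.resize(a[5:65,240:370],None,fx=5,fy=5,interpolation=cv2.INTER_CUBIC)
c=cv2.resize(a[215:275,240:370],None,fx=5,fy=5,interpolation=cv2.INTER_CUBIC)
cv2.imwrite("pics/w2a.png",cv2.vconcat([b,c]))
E
```

```text
(no output)
```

View pics/w2a.png

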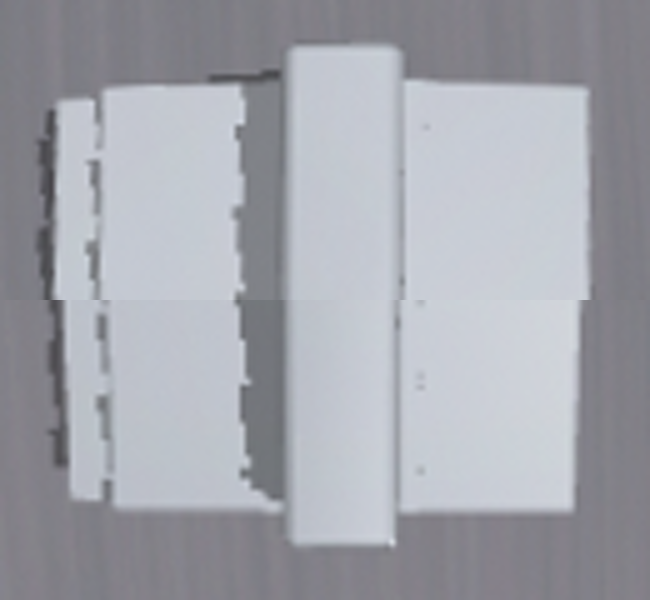

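```bash
cat > fitp.py <<'E'
from h import *
from scipy.optimize import least_squares
np.set_printoptions(precision=2,suppress=True)
s=pickle.load(open("w2.pkl","rb"))
A=lambda p:np.array([240,5])+(np.array(p)+.5)/5-.5
B=lambda p:np.array([240,155])+(np.array(p)+.5)/5-.5  # 215-60=155
P=[(A((290,45)),(-10,107,42)),(A((401,45)),(10,107,42)),(A((589,85)),(42.5,107,18)),(A((103,88)),(-42.5,107,18)),(A((55,99)),(-51.5,107,12.5)),
(B((290,545)),(-10,-107,42)),(B((396,545)),(10,-107,42)),(B((574,512)),(42.5,-107,18)),(B((112,510)),(-42.5,-107,18)),(B((70,500)),(-51.5,-107,12.5))]
uv=np.array([p[0] for p in P]);X=np.array([p[1] for p in P],float)
def T(q,X): c,d=np.cos(q[3]),np.sin(q[3]); return X@np.array([[c,d,0],[-d,c,0],[0,0,1]])+q[:3]
for fz in (0,1):
    f=lambda q:(proj(s,T(np.r_[q[:2],q[2]*fz,q[3]],X),True)-uv).ravel()
    o=least_squares(f,[472,219,0,-.045],loss='soft_l1')
    print(o.x,np.degrees(o.x[3])); print(f(o.x).reshape(-1,2).T)
E
python3 fitp.py
```

```text
[473.5  220.08  -1.77  -0.05] -2.8705589507896057
[[-1.76  0.73 -0.16 -0.01  0.51 -1.46  0.61 -0.17  0.38  0.14]
 [-1.5  -1.59  0.24 -0.08  0.08  1.62  1.69 -0.23 -0.11  0.05]]
[473.45 220.1   -1.36  -0.05] -2.8723433585784264
[[-1.73  0.65 -0.38  0.15  0.71 -1.45  0.53 -0.37  0.52  0.31]
 [-0.98 -1.07  0.68  0.36  0.5   1.08  1.16 -0.7  -0.57 -0.4 ]]
```

Emit:
drive_tool(moves=[[[0,25,-10],-0.2],[[-2,50,-40],-0.2],[[-2.2,70.3,-75],-0.2],[[-2.2,70.3,-105],-0.2],[[-2.2,70.3,-130],-0.2],[[-2.2,70.3,-150],-0.2],[[-2.2,70.3,-160],-0.2],[[-2.2,70.3,-160],-0.2]])

```text
time: 3.58
tool_pos: [471.2, 219.9, 59.9]
tcp_rot: [-179.8, 0.1, 87.2]
ft_force: [0.2, 0.7, 0.4]
finger_gap: 85.3
```

```bash
python3 shot.py wrist w3
```

```text
3.6333 [472.29 220.31  61.73] [-1.7992e+02  3.0000e-02  8.7210e+01] [-0.53 -0.15  0.06] [-0.   -0.02 -0.02] 85.81 [475.2 288.1 180. ] [164.41   0.21  -2.82]
```

View pics/w3.png

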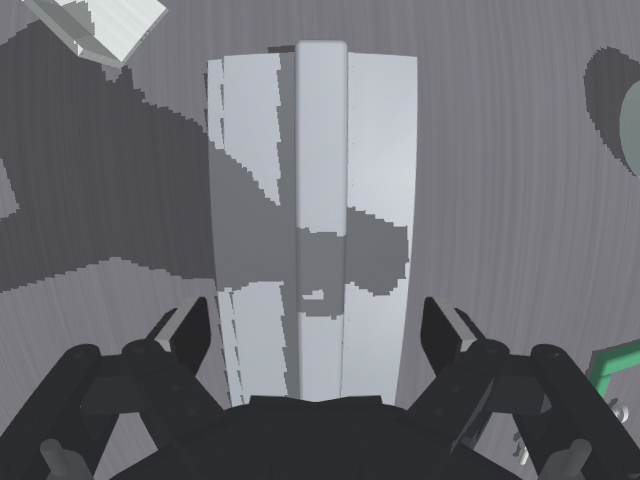

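Emit:
drive_tool(moves=[[[1,0,-5],0],[[1,0,-10],0],[[1,0,-15],0],[[1,0,-15],0],[[1,0,-15],0],[[1,0,-15],0],[[1,0,-15],0],[[1,0,-15],0]])

```text
time: 4.3
tool_pos: [473.7, 220.8, 47.3]
tcp_rot: [180.0, -0.0, 87.2]
ft_force: [-0.3, -0.4, -0.6]
finger_gap: 85.4
```

Emit:
drive_tool(moves=[[[0,0,0],0],[[0,0,0],0],[[0,0,0],0],[[0,0,0],0],[[0,0,0],0],[[0,0,0],0],[[0,0,0],0],[[0,0,0],0]], fingers=10, squeeze=40)

```text
time: 4.97
tool_pos: [473.5, 220.8, 47.1]
tcp_rot: [-180.0, -0.0, 87.2]
ft_force: [-0.1, -0.3, 2.0]
finger_gap: 19.3
```

```bash
python3 shot.py wrist w4
```

```text
5.0167 [473.47 220.75  47.14] [180.    -0.    87.24] [-1.5  -1.04  2.48] [0.01 0.26 0.02] 19.21 [477.  288.8 167.3] [164.5    0.    -2.79]
```

View pics/w4.png

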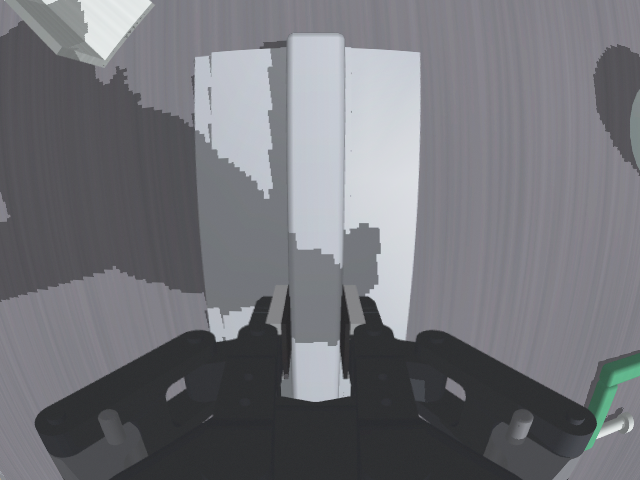

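Emit:
drive_tool(moves=[[[0,0,5],0],[[0,0,15],0],[[0,0,30],0],[[0,0,50],0],[[0,0,70],0],[[0,0,85],0],[[0,0,90],0],[[0,0,90],0]])

```text
time: 5.68
tool_pos: [474.5, 221.1, 139.0]
tcp_rot: [179.8, -0.1, 87.2]
ft_force: [-0.1, 0.5, -4.6]
finger_gap: 18.8
```

```bash
python3 shot.py wrist w5
```

```text
5.7333 [473.71 220.76 137.45] [ 1.7994e+02 -2.0000e-02  8.7230e+01] [-0.16  0.68 -3.47] [0.01 0.   0.04] 18.87 [477.7 289.  259.3] [164.57  -0.18  -2.79]
```

View pics/w5.png

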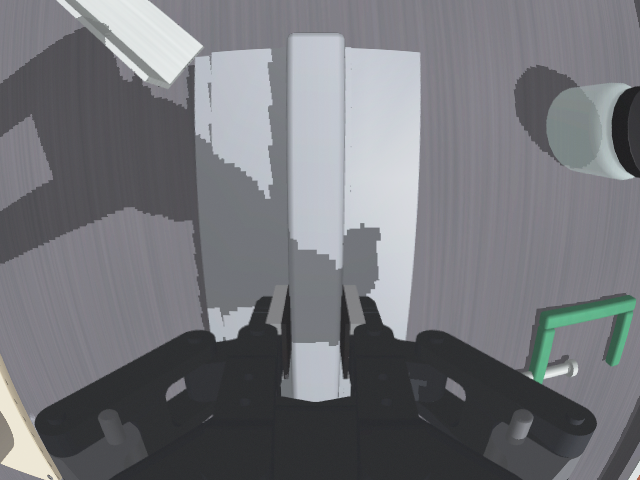

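Emit:
drive_tool(moves=[[[5,-10,0],0.4],[[15,-30,0],0.8],[[28,-56,0],1.2],[[42,-84,0],1.6],[[56,-112,0],2],[[70,-140,0],2.4],[[84,-168,0],2.8],[[98,-196,0],3.2]])

```text
time: 6.4
tool_pos: [570.6, 23.3, 134.9]
tcp_rot: [-179.8, -0.0, 90.5]
ft_force: [-0.4, -0.2, -3.7]
finger_gap: 19.2
```

Emit:
drive_tool(moves=[[[14,-28,0],0],[[28,-56,0],0],[[42,-84,0],0],[[56,-112,0],0],[[68,-136,0],0],[[76,-154,0],0],[[80,-162.2,0],0],[[80,-162.2,0],0]])

```text
time: 7.07
tool_pos: [650.8, -139.3, 134.8]
tcp_rot: [-179.9, -0.0, 90.3]
ft_force: [-0.4, 0.3, -4.0]
finger_gap: 19.1
```

```bash
python3 shot.py wrist w6; python3 shot.py scene s6; python3 - <<'E'
import cv2
a=cv2.imread("pics/s6.png"); cv2.imwrite("pics/s6c.png",cv2.resize(a[180:350,190:390],None,fx=3.5,fy=3.5,interpolation=cv2.INTER_CUBIC))
E
```

```text
7.1167 [ 650.53 -137.77  135.01] [-1.7984e+02 -6.0000e-02  9.0360e+01] [-0.51  0.05 -4.46] [0.02 0.03 0.  ] 19.34 [651.1 -71.2 255. ] [1.6452e+02 1.6000e-01 2.7000e-01]
7.1667 [ 650.46 -136.8   135.32] [-1.7985e+02 -8.0000e-02  9.0410e+01] [ 0.25  0.3  -4.48] [ 0.03 -0.02 -0.02] 18.83 [1339.2 -672.9  877.7] [-1.2709e+02 -2.0000e-02  5.1130e+01]
```

View pics/w6.png

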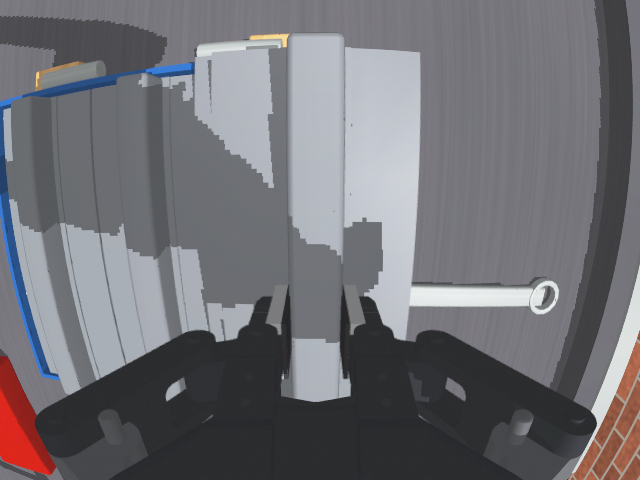

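View pics/s6c.png

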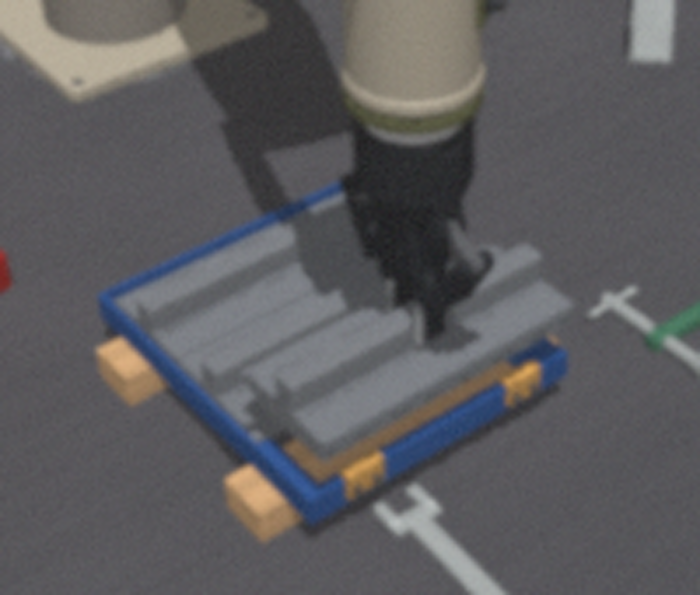

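```bash
cat > ov.py <<'E'
import sys
from h import *
def T(q,X): c,d=np.cos(q[3]),np.sin(q[3]); return np.atleast_2d(X)@np.array([[c,d,0],[-d,c,0],[0,0,1]])+q[:3]
FR=[546.65,-138.07,24.13,np.radians(.377)]
def line(img,s,q,a,b,col,fish=True,tilt=0,f=1,o=(0,0)):
    P=np.linspace(a,b,30)
    if tilt:
        c,d=np.cos(tilt),np.sin(tilt); P=P@np.array([[c,0,d],[0,1,0],[-d,0,c]])
    uv=(proj(s,T(q,P),fish)-o+.5)*f-.5
    cv2.polylines(img,[np.round(uv*16).astype(np.int32)],False,col,1,cv2.LINE_AA,4)
def frame(img,s,**k):
    for z,X,Y in ((22,135,114),(22,131,110)):
        c=[(X,Y,z),(X,-Y,z),(-X,-Y,z),(-X,Y,z),(X,Y,z)]
        for a,b in zip(c,c[1:]): line(img,s,FR,a,b,(0,0,255),**k)
    for y in (70,-70): line(img,s,FR,(128,y-15,27.2),(128,y+15,27.2),(0,0,255),**k)
    for y in (107,): 
        line(img,s,FR,(-3.5,-107,46),(-3.5,107,46),(0,255,255),**k);line(img,s,FR,(16.5,-107,46),(16.5,107,46),(0,255,255),**k)
    line(img,s,FR,(49,-107,22),(49,107,22),(0,255,255),**k)
def plank(img,s,q,**k):
    for x,z in ((42.5,18),(-42.5,18),(-51.5,12.5),(10,42),(-10,42)): line(img,s,q,(x,-107,z),(x,107,z),(0,255,0),**k)
    for y in (107,-107): line(img,s,q,(-42.5,y,18),(42.5,y,18),(0,255,0),**k)
E
python3 - <<'E'
from ov import *
s=pickle.load(open("w6.pkl","rb"));img=cv2.resize(s["pixels"][:,:,::-1],None,fx=1.25,fy=1.25)
k=dict(f=1.25)
frame(img,s,**k); plank(img,s,[650.7,-137.4,88.3,np.radians(.38)],**k)
cv2.imwrite("pics/w6o.png",img)
E
```

```text
(no output)
```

View pics/w6o.png

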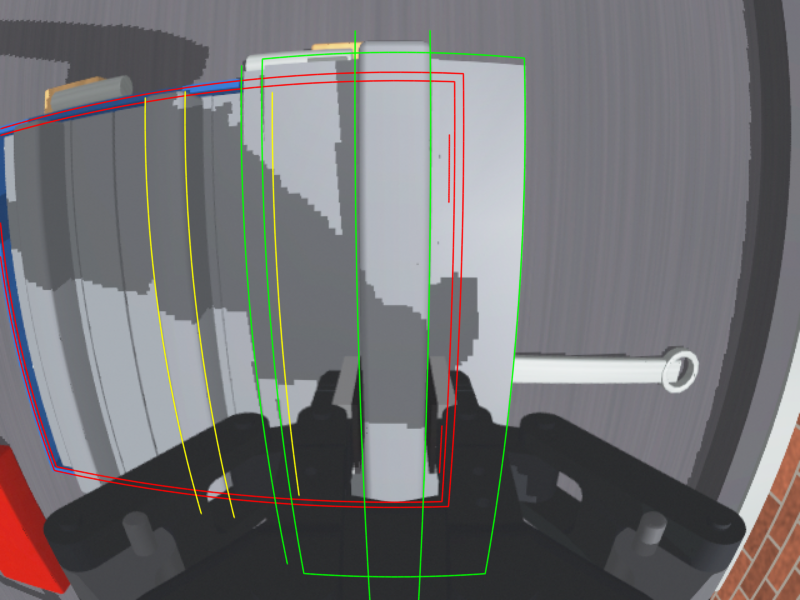

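Emit:
drive_tool(moves=[[[0,0,-6],0],[[0,0,-13],0],[[0,0,-20],0],[[0,0,-26],0],[[0,0,-30],0],[[0,0,-31],0],[[0,0,-31],0],[[0,0,-31],0]])

```text
time: 7.83
tool_pos: [651.6, -137.5, 106.2]
tcp_rot: [180.0, 0.0, 90.4]
ft_force: [-0.4, -0.5, -3.9]
finger_gap: 18.9
```

Emit:
drive_tool(moves=[[[0,0,-0.5],0],[[0,0,-1],0],[[0,0,-1.5],0],[[0,0,-2],0],[[0,0,-2.5],0],[[0,0,-3],0],[[0,0,-3],0],[[0,0,-3],0]])

```text
time: 8.5
tool_pos: [651.4, -137.5, 103.0]
tcp_rot: [-180.0, -0.0, 90.4]
ft_force: [0.6, -0.1, -3.3]
finger_gap: 19.1
```

```bash
python3 shot.py scene s7; python3 - <<'E'
import cv2
a=cv2.imread("pics/s7.png"); cv2.imwrite("pics/s7c.png",cv2.resize(a[220:350,220:380],None,fx=4.5,fy=4.5,interpolation=cv2.INTER_CUBIC))
E
```

```text
8.55 [ 651.43 -137.5   102.98] [-180.     -0.     90.43] [ 0.61 -0.21 -4.17] [-0.02 -0.03 -0.02] 19.21 [1339.2 -672.9  877.7] [-1.2709e+02 -2.0000e-02  5.1130e+01]
```

View pics/s7c.png

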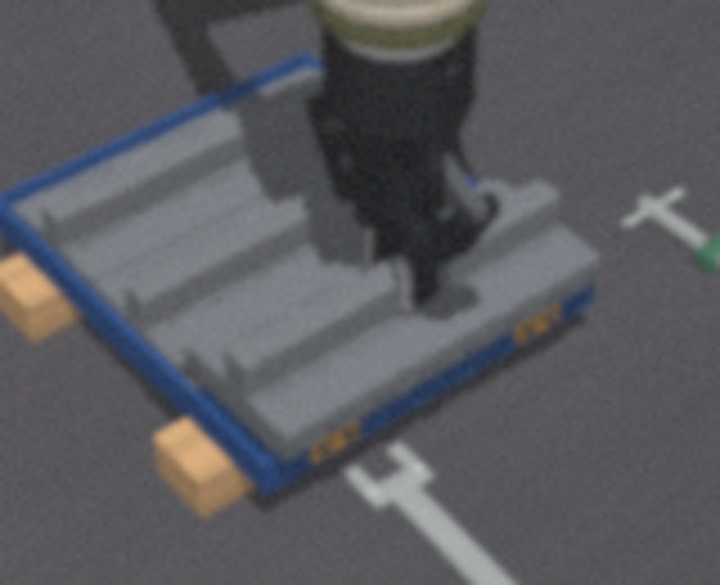

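Emit:
drive_tool(moves=[[[0,0,-0.5],0],[[0,0,-1],0],[[0,0,-1.5],0],[[0,0,-2],0],[[0,0,-2],0],[[0,0,-2],0],[[0,0,-2],0],[[0,0,-2],0]])

```text
time: 9.22
tool_pos: [651.5, -137.5, 101.0]
tcp_rot: [180.0, -0.0, 90.4]
ft_force: [-0.3, -0.3, -4.5]
finger_gap: 18.6
```

Emit:
drive_tool(moves=[[[0,0,-0.2],0],[[0,0,-0.4],0],[[0,0,-0.6],0],[[0,0,-0.8],0],[[0,0,-1],0],[[0,0,-1],0],[[0,0,-1],0],[[0,0,-1],0]])

```text
time: 9.88
tool_pos: [651.5, -137.5, 100.5]
tcp_rot: [180.0, 0.0, 90.4]
ft_force: [-3.6, 2.4, 2.4]
finger_gap: 18.9
```

Emit:
drive_tool(moves=[[[0,0,-0.2],0],[[0,0,-0.4],0],[[0,0,-0.6],0],[[0,0,-0.8],0],[[0,0,-1],0],[[0,0,-1],0],[[0,0,-1],0],[[0,0,-1],0]])

```text
time: 10.55
tool_pos: [651.5, -137.5, 100.4]
tcp_rot: [180.0, 0.0, 90.4]
ft_force: [-8.3, 2.1, 10.0]
finger_gap: 18.9
```

Emit:
drive_tool(moves=[[[-0.5,0,0],0],[[-1,0,-0.3],0],[[-1.5,0,-0.6],0],[[-2,0,-0.9],0],[[-2.5,0,-1.2],0],[[-3,0,-1.5],0],[[-3,0,-1.5],0],[[-3,0,-1.5],0]], squeeze=20)

```text
time: 11.22
tool_pos: [651.1, -137.5, 100.2]
tcp_rot: [179.6, 0.0, 90.4]
ft_force: [1.3, 1.6, 7.6]
finger_gap: 18.8
```

```bash
python3 shot.py wrist w8
```

```text
11.2667 [ 651.08 -137.56  100.16] [1.7964e+02 5.0000e-02 9.0450e+01] [0.49 2.16 8.08] [ 0.39 -0.56 -0.01] 19.05 [650.1 -69.3 220.3] [164.45  -0.36   0.42]
```

View pics/w8.png

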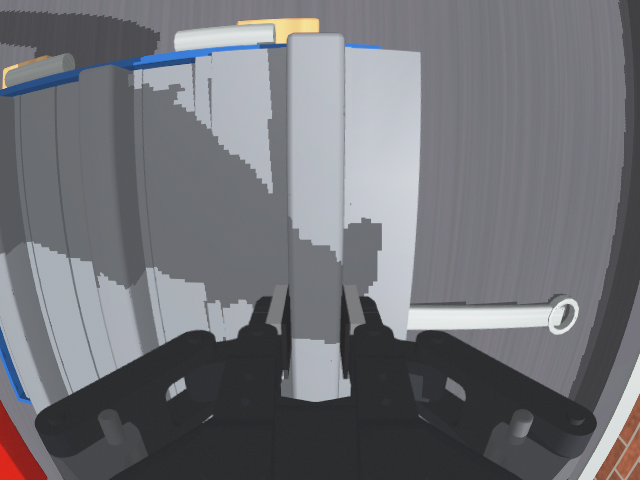

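Emit:
drive_tool(moves=[[[0,0,0],0],[[0,0,0],0],[[0,0,0],0],[[0,0,0],0],[[-1,0,0],0],[[-2,0,0],0],[[-2,0,0],0],[[-2,0,0],0]], fingers=21)

```text
time: 11.93
tool_pos: [646.6, -137.6, 97.5]
tcp_rot: [180.0, 0.0, 90.4]
ft_force: [2.6, -0.6, 0.9]
finger_gap: 20.9
```

```bash
python3 shot.py wrist w9;  python3 shot.py scene s9; python3 - <<'E'
import cv2
a=cv2.imread("pics/s9.png"); cv2.imwrite("pics/s9c.png",cv2.resize(a[220:350,220:380],None,fx=4.5,fy=4.5,interpolation=cv2.INTER_CUBIC))
E
```

```text
11.9833 [ 646.57 -137.57   97.53] [1.7998e+02 1.0000e-02 9.0430e+01] [ 1.9  -0.49 -0.05] [-0.03 -0.54 -0.01] 21.08 [646.3 -69.4 217.7] [ 1.6449e+02 -2.0000e-02  4.0000e-01]
12.0333 [ 646.56 -137.59   97.49] [1.7998e+02 1.0000e-02 9.0430e+01] [ 2.52 -0.04  1.49] [-0.04 -0.54  0.01] 21.22 [1339.2 -672.9  877.7] [-1.2709e+02 -2.0000e-02  5.1130e+01]
```

View pics/w9.png

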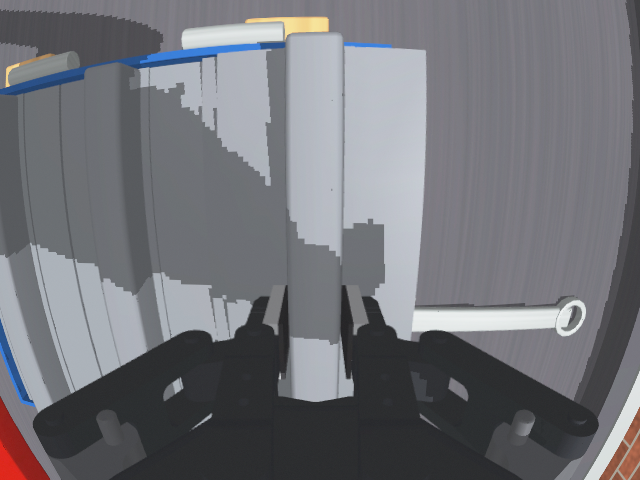

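View pics/s9c.png

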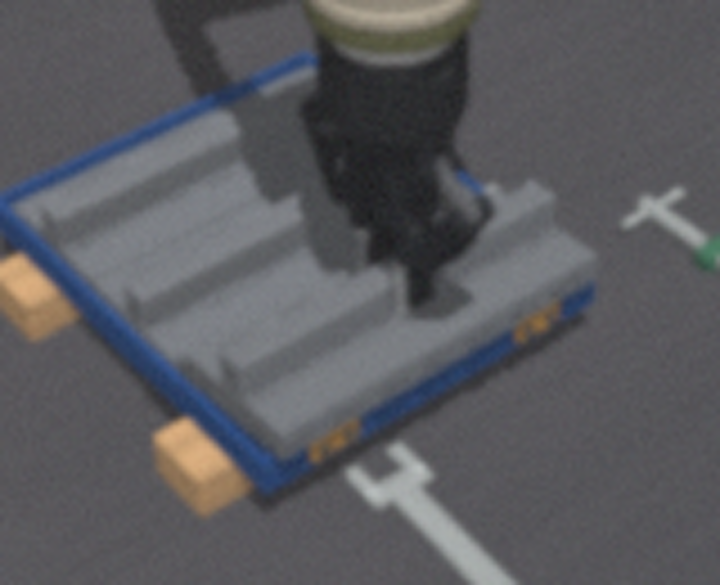

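```bash
cat > crop.py <<'E'
import sys,cv2
n,x0,x1,y0,y1,f=sys.argv[1],*map(float,sys.argv[2:7])
a=cv2.imread(f"pics/{n}.png")[int(y0):int(y1),int(x0):int(x1)]
cv2.imwrite(f"pics/{n}z.png",cv2.resize(a,None,fx=f,fy=f,interpolation=cv2.INTER_CUBIC))
E
python3 crop.py w9 190 440 20 120 3.2
```

```text
(no output)
```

View pics/w9z.png

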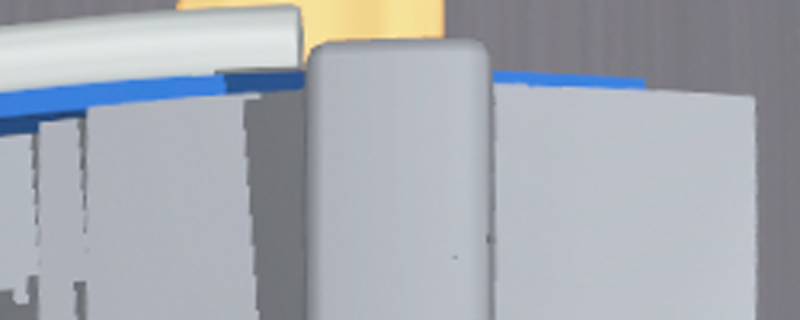

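```bash
cat > tilt.py <<'E'
import sys
from h import *
from scipy.optimize import least_squares
np.set_printoptions(precision=2,suppress=True)
def fit(name,o,f,ribL,ribR,free,tedge,tip,y0=-138.0,yaw=.4,z0=26.2):
    s=pickle.load(open(name+".pkl","rb"))
    M=[(ribL,(-10,107,42)),(ribR,(10,107,42)),(free,(42.5,107,18)),(tedge,(-42.5,107,18)),(tip,(-51.5,107,12.5))]
    M=[m for m in M if m[0] is not None]
    uv=np.array([np.array(o)+(np.array(m[0])+.5)/f-.5 for m in M]);X=np.array([m[1] for m in M],float)
    X[:,1]-= (X[:,2]>40)*1.5  # rib end appears shorter
    Y=R.from_euler('z',yaw,degrees=True)
    def T(q,X): return (Y*R.from_euler('y',-q[2])).apply(X)+[q[0],q[3],q[1]]
    fu=lambda q:np.r_[(proj(s,T(q,X),True)-uv).ravel(),(q[3]-y0)]
    r=least_squares(fu,[648,55,.1,y0],loss='soft_l1')
    q=r.x; print("x,z,tilt,y",q,"rms",np.sqrt(np.mean(fu(q)**2)))
    F=lambda p:(Y.inv().apply(T(q,np.array([p],float))-[546.65,-138.07,z0]))[0]
    for n,p in (("origin",(0,0,0)),("tiptop",(-51.5,0,12.5)),("tipbot",(-51.5,0,8)),("uedge",(-42.5,0,18)),("freebot",(42.5,0,9)),("freeend+y",(42.5,107,9))): print(n,F(p))
    return q
E
python3 - <<'E'
from tilt import *
fit("w9",(190,20),3.2,(309,42),(490,42),(755,97),(85,107),(40,122))
E
```

```text
x,z,tilt,y [ 649.91   50.5     0.08 -137.61] rms 0.8820619824299749
origin [103.26  -0.26  24.3 ]
tiptop [50.9  -0.26 32.47]
tipbot [51.27 -0.26 27.99]
uedge [59.41 -0.26 38.7 ]
freebot [144.87  -0.26  36.8 ]
freeend+y [144.87 106.74  36.8 ]
```

Emit:
drive_tool(moves=[[[0,0,0],0],[[-0.4,0,-0.4],0],[[-0.8,0,-0.8],0],[[-1.2,0,-1.2],0],[[-1.6,0,-1.6],0],[[-2,0,-2],0],[[-2.3,0,-2.5],0],[[-2.3,0,-2.5],0]], fingers=22.2)

```text
time: 12.7
tool_pos: [644.5, -137.5, 95.4]
tcp_rot: [180.0, 0.0, 90.4]
ft_force: [-1.6, 0.1, 3.2]
finger_gap: 22.5
```

Emit:
drive_tool(moves=[[[0,0,0],0],[[-0.4,0,-0.4],0],[[-0.8,0,-0.8],0],[[-1.2,0,-1.2],0],[[-1.6,0,-1.6],0],[[-2,0,-2],0],[[-2.3,0,-2.5],0],[[-2.3,0,-2.5],0]], fingers=23.4)

```text
time: 13.37
tool_pos: [642.4, -137.5, 93.1]
tcp_rot: [179.9, 0.0, 90.4]
ft_force: [0.9, 1.2, 2.6]
finger_gap: 23.7
```

```bash
python3 shot.py wrist w10;python3 crop.py w10 190 440 20 120 3.2
```

```text
13.4167 [ 642.37 -137.53   93.07] [1.7992e+02 1.0000e-02 9.0440e+01] [2.01 1.39 2.31] [ 0.14 -0.31 -0.07] 23.22 [642.  -69.4 213.3] [ 1.6449e+02 -7.0000e-02  4.1000e-01]
```

View pics/w10z.png

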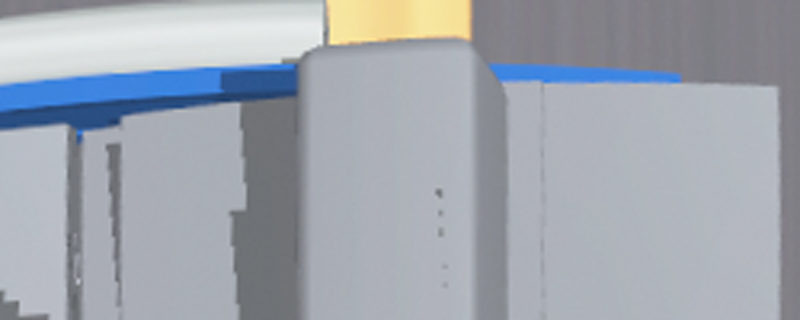

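View pics/w10.png

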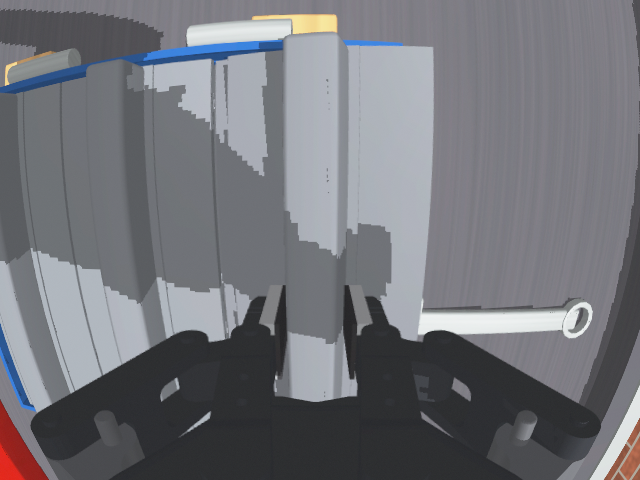

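```bash
python3 - <<'E'
from tilt import *
fit("w10",(190,20),3.2,(303,50),(475,42),(778,87),(120,117),(82,130))
E
```

```text
x,z,tilt,y [ 650.46   46.19    0.23 -137.62] rms 1.0060806985434614
origin [103.81  -0.27  19.99]
tiptop [50.82 -0.27 20.39]
tipbot [51.85 -0.27 16.01]
uedge [58.32 -0.27 27.8 ]
freebot [143.13  -0.27  38.46]
freeend+y [143.13 106.73  38.46]
```

Emit:
drive_tool(moves=[[[0,0,0],0],[[-0.4,0,-0.5],0],[[-0.8,0,-1],0],[[-1.2,0,-1.5],0],[[-1.6,0,-2],0],[[-2,0,-2.4],0],[[-2.3,0,-2.8],0],[[-2.3,0,-2.8],0]], fingers=25)

```text
time: 14.08
tool_pos: [640.0, -137.5, 90.2]
tcp_rot: [179.9, 0.0, 90.4]
ft_force: [-1.5, 0.4, 3.4]
finger_gap: 24.7
```

Emit:
drive_tool(moves=[[[0,0,0],0],[[0,0,-0.3],0],[[0,0,-0.6],0],[[0,0,-0.9],0],[[0,0,-1],0],[[0,0,-1],0],[[0,0,-1],0],[[0,0,-1],0]], fingers=26)

```text
time: 14.75
tool_pos: [639.9, -137.6, 89.0]
tcp_rot: [180.0, 0.0, 90.4]
ft_force: [3.9, -1.0, 2.7]
finger_gap: 26.2
```

```bash
python3 shot.py wrist w11;python3 crop.py w11 190 440 20 120 3.2;  python3 shot.py scene s11; python3 crop.py s11 220 380 220 350 4.5
```

```text
14.8 [ 639.87 -137.6    89.  ] [1.7996e+02 1.0000e-02 9.0430e+01] [ 2.26 -0.92  2.97] [-0.06 -0.53 -0.05] 26.07 [639.6 -69.4 209.2] [ 1.6448e+02 -4.0000e-02  4.1000e-01]
14.85 [ 639.82 -137.58   88.96] [1.7996e+02 1.0000e-02 9.0440e+01] [ 2.74 -0.69  3.73] [-0.02 -0.5  -0.01] 25.95 [1339.2 -672.9  877.7] [-1.2709e+02 -2.0000e-02  5.1130e+01]
```

View pics/w11z.png

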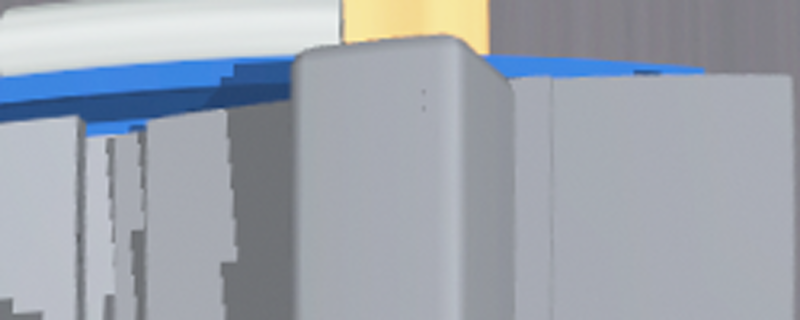

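View pics/s11z.png

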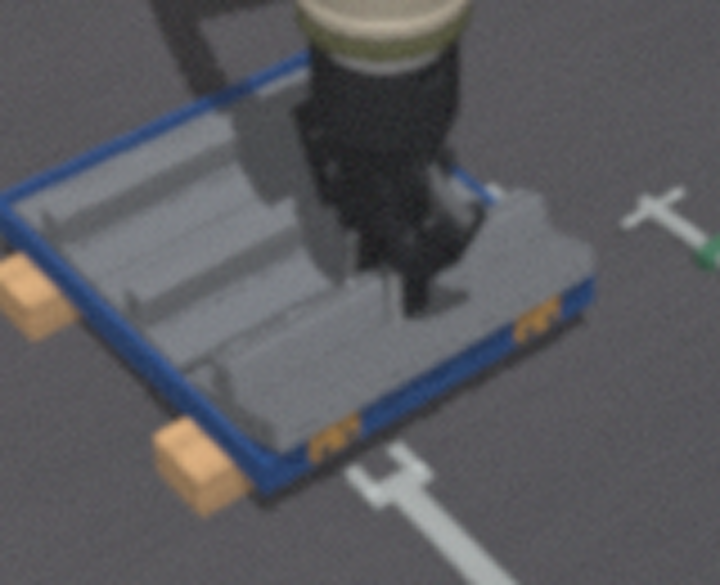

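```bash
python3 - <<'E'
from tilt import *
fit("w11",(190,20),3.2,(296,55),(463,38),(795,75),(147,121),(113,135))
E
```

```text
x,z,tilt,y [ 651.48   44.24    0.35 -137.82] rms 0.9138099112864732
origin [104.83  -0.48  18.04]
tiptop [52.14 -0.48 12.36]
tipbot [53.66 -0.48  8.13]
uedge [58.75 -0.48 20.59]
freebot [141.78  -0.48  40.89]
freeend+y [141.78 106.52  40.89]
```

Emit:
drive_tool(moves=[[[-1,0,0],0],[[-2,0,0],0],[[-3,0,-0.2],0],[[-4,0,-0.4],0],[[-5,0,-0.5],0],[[-6,0,-0.6],0],[[-6,0,-0.6],0],[[-6,0,-0.6],0]])

```text
time: 15.52
tool_pos: [633.0, -137.4, 87.6]
tcp_rot: [-179.9, -0.0, 90.4]
ft_force: [-0.4, -0.3, 0.1]
finger_gap: 26.0
```

```bash
python3 shot.py wrist w12;python3 crop.py w12 190 440 20 120 3.2
```

```text
15.5667 [ 633.02 -137.43   87.7 ] [-1.7993e+02 -1.0000e-02  9.0440e+01] [ 0.3   0.14 -0.79] [ 0.01 -0.01 -0.03] 26.0 [632.9 -69.3 207.9] [1.6451e+02 8.0000e-02 4.0000e-01]
```

View pics/w12z.png

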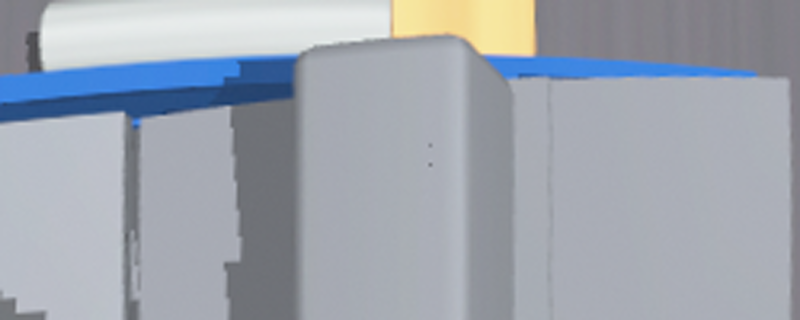

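```bash
python3 - <<'E'
from tilt import *
fit("w12",(190,20),3.2,(299,54),(465,38),(790,80),(140,118),None)
E
```

```text
x,z,tilt,y [ 643.53   41.77    0.31 -137.41] rms 1.0941720652397455
origin [96.88 -0.02 15.57]
tiptop [44.02 -0.02 11.78]
tipbot [45.39 -0.02  7.5 ]
uedge [50.91 -0.02 19.76]
freebot [134.61  -0.02  37.09]
freeend+y [134.61 106.98  37.09]
```

Emit:
drive_tool(moves=[[[0,0,0],0],[[0,0,0],0],[[0,0,0],0],[[0,0,0],0],[[0,0,0],0],[[0,0,0],0],[[0,0,0],0],[[0,0,0],0]], fingers=10, squeeze=30)

```text
time: 16.23
tool_pos: [633.3, -137.4, 88.1]
tcp_rot: [-180.0, -0.0, 90.4]
ft_force: [-5.1, 0.7, 4.7]
finger_gap: 23.3
```

```bash
python3 shot.py wrist w13;python3 crop.py w13 190 440 20 120 3.2
```

```text
16.2833 [ 633.28 -137.45   88.03] [-1.7996e+02 -1.0000e-02  9.0440e+01] [-5.79  1.81  4.68] [0.16 0.67 0.03] 23.39 [633.1 -69.3 208.2] [1.6451e+02 4.0000e-02 4.1000e-01]
```

View pics/w13z.png

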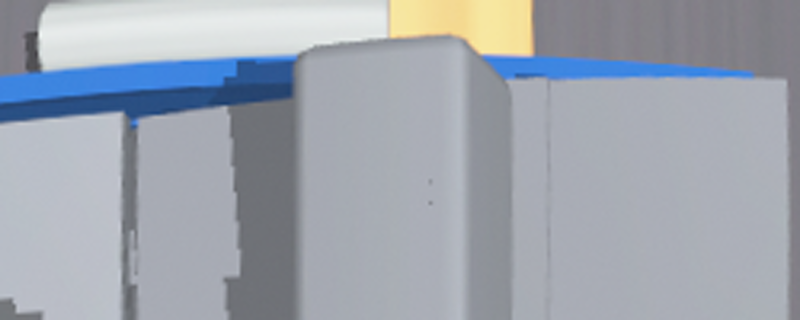

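Emit:
drive_tool(moves=[[[0,0,0.5],0],[[0,0,1],0],[[0,0,1.5],0],[[0,0,2],0],[[0,0,2.5],0],[[0,0,3],0],[[0,0,3],0],[[0,0,3],0]])

```text
time: 16.95
tool_pos: [633.5, -137.4, 90.2]
tcp_rot: [-180.0, -0.0, 90.4]
ft_force: [3.4, -0.4, -9.9]
finger_gap: 22.6
```

```bash
python3 shot.py wrist w14;python3 crop.py w14 190 440 20 120 3.2; python3 shot.py scene s14; python3 crop.py s14 220 380 220 350 4.5
```

```text
17.0 [ 633.48 -137.44   90.3 ] [-1.7999e+02 -1.0000e-02  9.0440e+01] [  4.22  -0.39 -10.46] [-0.05 -1.01 -0.01] 22.92 [633.3 -69.3 210.4] [1.6451e+02 2.0000e-02 4.0000e-01]
17.05 [ 633.4  -137.44   90.35] [-1.7998e+02 -1.0000e-02  9.0430e+01] [  4.37  -0.76 -11.16] [-0.03 -1.04 -0.03] 23.14 [1339.2 -672.9  877.7] [-1.2709e+02 -2.0000e-02  5.1130e+01]
```

View pics/w14z.png

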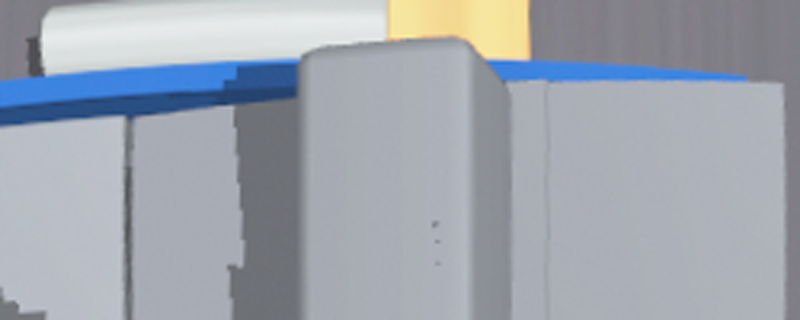

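View pics/s14z.png

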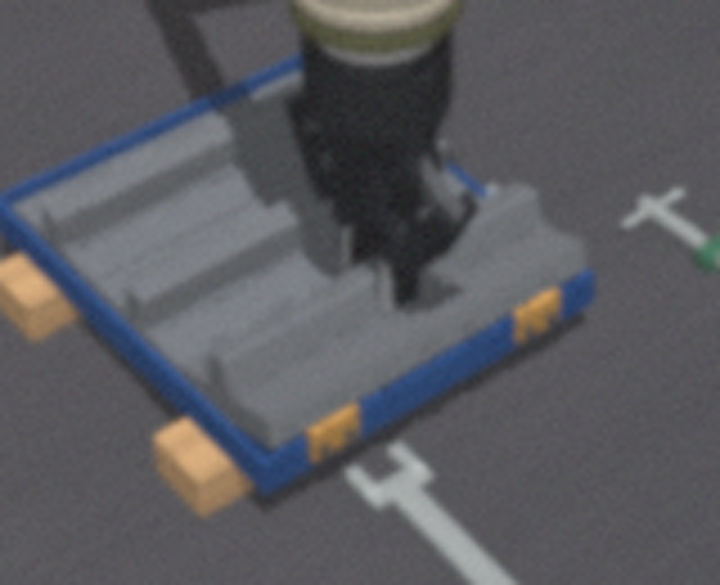

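```bash
python3 - <<'E'
from tilt import *
fit("w14",(190,20),3.2,(302,54),(470,39),(784,83),(133,117),None)
E
```

```text
x,z,tilt,y [ 643.07   43.33    0.28 -137.33] rms 1.0775871558650594
origin [96.42  0.07 17.13]
tiptop [43.47  0.07 15.1 ]
tipbot [44.7   0.07 10.77]
uedge [50.63  0.07 22.85]
freebot [134.86   0.07  37.39]
freeend+y [134.86 107.07  37.39]
```

Emit:
drive_tool(moves=[[[0,0,-0.7],0],[[0,0,-1.4],0],[[-0.5,0,-1.7],0],[[-1,0,-1.7],0],[[-1.5,0,-1.7],0],[[-2,0,-1.7],0],[[-2.5,0,-1.7],0],[[-3,0,-1.7],0]])

```text
time: 17.72
tool_pos: [631.3, -137.6, 89.7]
tcp_rot: [179.9, 0.0, 90.4]
ft_force: [7.2, 0.2, -7.8]
finger_gap: 22.3
```

Emit:
drive_tool(moves=[[[-0.5,0,0],0],[[-1,0,0],0],[[-1.5,0,0],0],[[-2,0,0],0],[[-2.5,0,0],0],[[-3,0,0],0],[[-3,0,0],0],[[-3,0,0],0]])

```text
time: 18.38
tool_pos: [628.8, -137.6, 89.9]
tcp_rot: [179.8, 0.0, 90.4]
ft_force: [9.4, -0.3, -8.4]
finger_gap: 22.4
```

```bash
python3 shot.py wrist w15;python3 crop.py w15 190 440 20 120 3.2
```

```text
18.4333 [ 628.84 -137.61   89.91] [1.7982e+02 3.0000e-02 9.0440e+01] [ 9.2   0.37 -9.98] [ 0.02 -1.89  0.02] 22.72 [628.2 -69.4 210.1] [164.47  -0.17   0.41]
```

View pics/w15z.png

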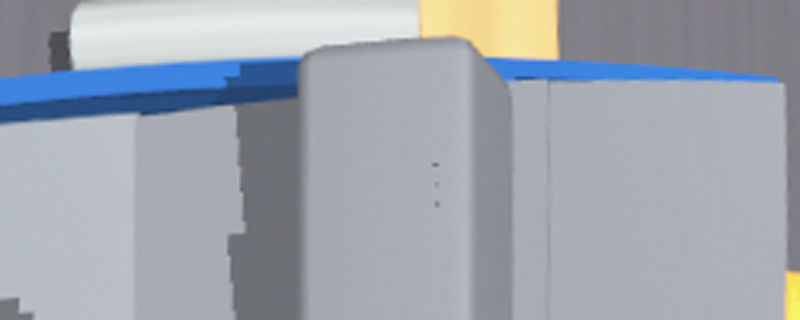

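Emit:
drive_tool(moves=[[[-0.5,0,0],0],[[-1,0,0],0],[[-1.5,0,0],0],[[-2,0,0],0],[[-2.5,0,0],0],[[-3,0,0],0],[[-3,0,0],0],[[-3,0,0],0]])

```text
time: 19.1
tool_pos: [626.4, -137.6, 90.2]
tcp_rot: [179.7, 0.0, 90.4]
ft_force: [11.3, -0.9, -9.0]
finger_gap: 22.8
```

Emit:
drive_tool(moves=[[[-0.5,0,0],0],[[-1,0,0],0],[[-1.5,0,0],0],[[-2,0,0],0],[[-2,0,0],0],[[-2,0,0],0],[[-2,0,0],0],[[-2,0,0],0]])

```text
time: 19.77
tool_pos: [624.8, -137.6, 90.3]
tcp_rot: [179.7, 0.0, 90.4]
ft_force: [13.8, 0.4, -10.7]
finger_gap: 22.8
```

```bash
python3 shot.py wrist w16;python3 crop.py w16 190 440 20 120 3.2; python3 shot.py scene s16; python3 crop.py s16 220 380 220 350 4.5
```

```text
19.8167 [ 624.79 -137.68   90.35] [1.7969e+02 4.0000e-02 9.0440e+01] [ 13.61   0.3  -10.21] [-0.01 -2.7  -0.06] 22.71 [623.9 -69.4 210.5] [164.46  -0.3    0.41]
19.8667 [ 624.77 -137.67   90.3 ] [1.7969e+02 4.0000e-02 9.0430e+01] [12.4  -0.39 -9.79] [ 0.02 -2.7  -0.02] 22.55 [1339.2 -672.9  877.7] [-1.2709e+02 -2.0000e-02  5.1130e+01]
```

View pics/w16z.png

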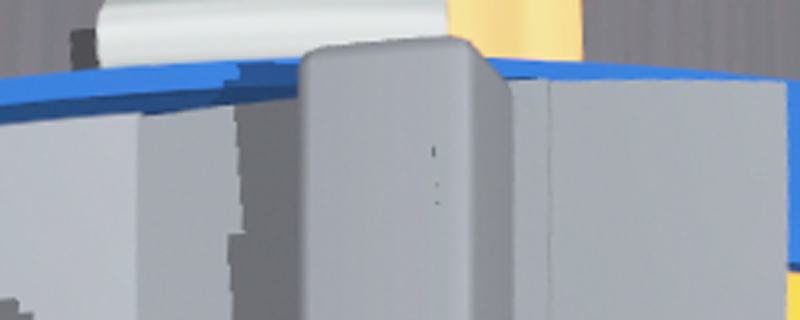

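View pics/s16z.png

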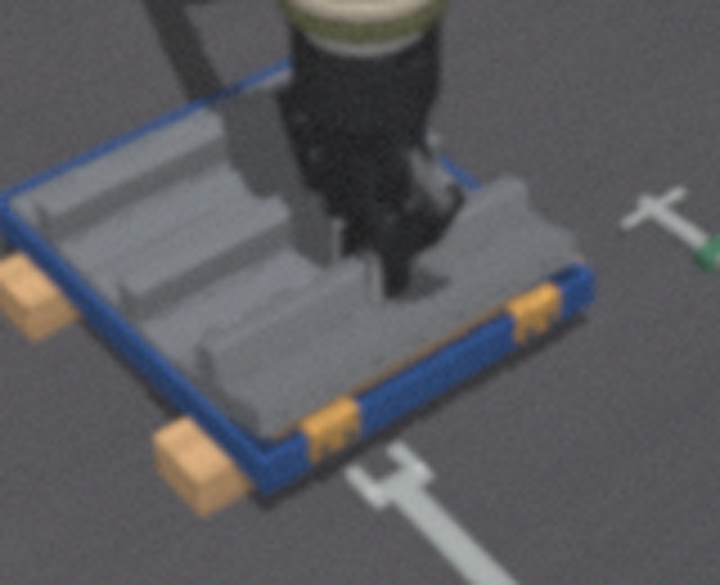

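Emit:
drive_tool(moves=[[[-0.4,0,0],0],[[-0.8,0,0],0],[[-1.2,0,0],0],[[-1.5,0,0],0],[[-1.5,0,0],0],[[-1.5,0,0],0],[[-1.5,0,0],0],[[-1.5,0,0],0]])

```text
time: 20.53
tool_pos: [623.6, -137.7, 90.4]
tcp_rot: [179.7, 0.0, 90.4]
ft_force: [14.1, 0.8, -11.4]
finger_gap: 22.6
```

Emit:
drive_tool(moves=[[[-0.4,0,0],0],[[-0.8,0,0],0],[[-1,0,0],0],[[-1,0,0],0],[[-1,0,0],0],[[-1,0,0],0],[[-1,0,0],0],[[-1,0,0],0]])

```text
time: 21.2
tool_pos: [622.8, -137.6, 90.5]
tcp_rot: [179.6, 0.0, 90.4]
ft_force: [14.6, -1.3, -10.4]
finger_gap: 22.7
```

```bash
python3 shot.py wrist w17;python3 crop.py w17 190 440 20 120 3.2
```

```text
21.25 [ 622.8  -137.64   90.52] [1.7962e+02 5.0000e-02 9.0440e+01] [ 1.418e+01 -1.000e-02 -1.216e+01] [ 0.04 -3.06  0.03] 22.75 [621.8 -69.4 210.7] [164.45  -0.37   0.41]
```

View pics/w17z.png

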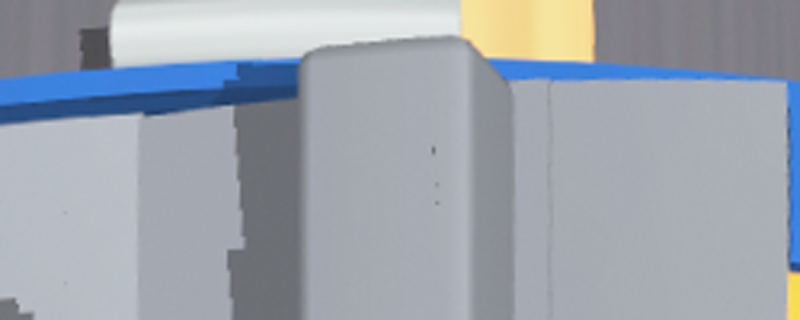

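```bash
python3 - <<'E'
from tilt import *
fit("w15",(190,20),3.2,(302,54),(471,39),(785,82),(136,115),None)
fit("w17",(190,20),3.2,(302,54),(472,39),(787,82),(138,115),None)
E
```

```text
x,z,tilt,y [ 638.86   42.55    0.28 -137.3 ] rms 0.9036881499941289
origin [92.21  0.13 16.35]
tiptop [39.27  0.13 13.97]
tipbot [40.52  0.13  9.65]
uedge [46.37  0.13 21.76]
freebot [130.5    0.13  36.86]
freeend+y [130.5  107.13  36.86]
x,z,tilt,y [ 633.27   43.29    0.29 -137.37] rms 0.8147333905464771
origin [86.62  0.1  17.09]
tiptop [33.7   0.1  14.29]
tipbot [34.99  0.1   9.98]
uedge [40.74  0.1  22.14]
freebot [124.75   0.1   37.89]
freeend+y [124.75 107.1   37.89]
```

Emit:
drive_tool(moves=[[[-0.3,0,0],0],[[-0.6,0,0],0],[[-1,0,0],0],[[-1,0,0],0],[[-1,0,0],0],[[-1,0,0],0],[[-1,0,0],0],[[-1,0,0],0]])

```text
time: 21.92
tool_pos: [622.4, -137.7, 90.8]
tcp_rot: [179.5, 0.1, 90.4]
ft_force: [17.1, 0.7, -12.4]
finger_gap: 22.8
```

Emit:
drive_tool(moves=[[[-0.3,0,0],0],[[-0.6,0,0],0],[[-1,0,0],0],[[-1,0,0],0],[[-1,0,0],0],[[-1,0,0],0],[[-1,0,0],0],[[-1,0,0],0]])

```text
time: 22.58
tool_pos: [622.1, -137.7, 91.3]
tcp_rot: [179.5, 0.1, 90.4]
ft_force: [17.9, 0.4, -11.1]
finger_gap: 22.6
```

```bash
python3 shot.py wrist w18;python3 crop.py w18 190 440 20 120 3.2
```

```text
22.6333 [ 622.02 -137.67   91.29] [1.7946e+02 7.0000e-02 9.0440e+01] [ 18.35  -0.15 -11.44] [ 0.1  -3.81 -0.05] 22.92 [620.7 -69.4 211.4] [164.43  -0.53   0.41]
```

View pics/w18z.png

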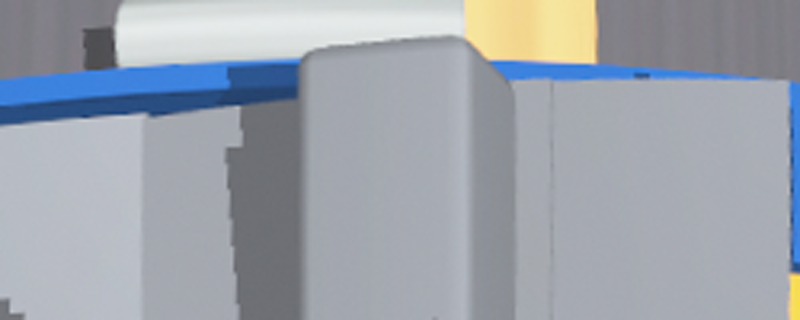

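Emit:
drive_tool(moves=[[[0.1,0,-0.5],0],[[0.4,0,-1],0],[[0.7,0,-1.5],0],[[1,0,-2],0],[[1.3,0,-2.5],0],[[1.6,0,-3],0],[[1.6,0,-3],0],[[1.6,0,-3],0]])

```text
time: 23.3
tool_pos: [623.6, -137.7, 89.8]
tcp_rot: [179.5, 0.1, 90.5]
ft_force: [12.2, 1.7, 1.1]
finger_gap: 22.9
```

```bash
python3 shot.py wrist w19;python3 crop.py w19 190 440 20 120 3.2
```

```text
23.35 [ 623.59 -137.72   89.84] [1.7947e+02 8.0000e-02 9.0450e+01] [12.99  1.69  0.35] [ 0.33 -2.25 -0.01] 22.75 [622.2 -69.4 209.9] [164.42  -0.52   0.42]
```

View pics/w19z.png

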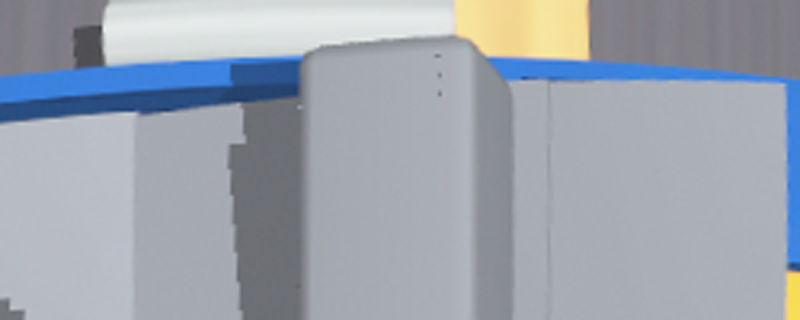

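Emit:
drive_tool(moves=[[[-0.8,0,0],0],[[-1.6,0,0],0],[[-2.2,0,0],0],[[-2.2,0,-0.5],0],[[-2.2,0,-1],0],[[-2.2,0,-1.5],0],[[-2.2,0,-2],0],[[-2.2,0,-2],0]])

```text
time: 24.02
tool_pos: [623.1, -137.7, 89.4]
tcp_rot: [179.3, 0.1, 90.5]
ft_force: [15.6, 2.1, 3.7]
finger_gap: 22.4
```

```bash
python3 shot.py wrist w20;python3 crop.py w20 190 440 20 120 3.2
```

```text
24.0667 [ 623.09 -137.74   89.37] [1.7925e+02 1.1000e-01 9.0460e+01] [16.56  3.75  2.42] [ 0.46 -2.78 -0.04] 22.47 [621.3 -69.4 209.4] [164.39  -0.74   0.43]
```

View pics/w20z.png

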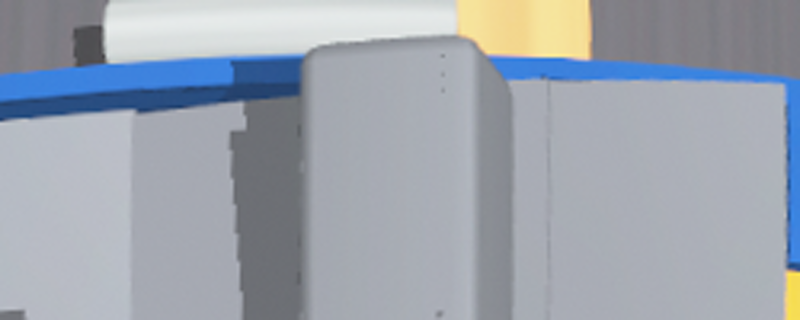

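Emit:
drive_tool(moves=[[[0,0,-0.5],0],[[0.1,0,-1],0],[[0.2,0,-1.5],0],[[0.3,0,-2],0],[[0.4,0,-2.5],0],[[0.5,0,-3],0],[[0.5,0,-3],0],[[0.5,0,-3],0]])

```text
time: 24.73
tool_pos: [624.3, -137.8, 87.0]
tcp_rot: [179.2, 0.1, 90.5]
ft_force: [17.8, 4.2, 5.0]
finger_gap: 22.0
```

Emit:
drive_tool(moves=[[[0.2,0,-0.5],0],[[0.4,0,-1],0],[[0.6,0,-1.5],0],[[0.8,0,-2],0],[[0.8,0,-2],0],[[0.8,0,-2],0],[[0.8,0,-2],0],[[0.8,0,-2],0]])

```text
time: 25.4
tool_pos: [625.3, -137.8, 84.8]
tcp_rot: [179.1, 0.1, 90.5]
ft_force: [19.2, 3.8, 3.8]
finger_gap: 21.4
```

```bash
python3 shot.py wrist w21;python3 crop.py w21 190 440 20 120 3.2
```

```text
25.45 [ 625.31 -137.75   84.83] [1.7913e+02 1.2000e-01 9.0460e+01] [18.84  3.63  2.96] [ 0.54 -3.31  0.04] 21.11 [623.2 -69.4 204.9] [164.37  -0.86   0.44]
```

View pics/w21z.png

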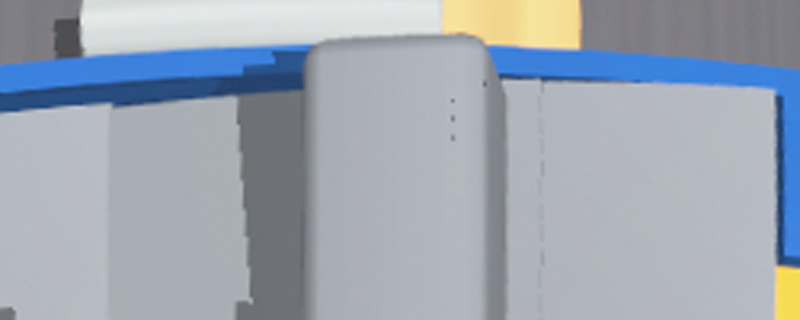

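Emit:
drive_tool(moves=[[[0.2,0,-0.5],0],[[0.4,0,-1],0],[[0.6,0,-1.5],0],[[0.7,0,-2],0],[[0.8,0,-2.5],0],[[0.8,0,-2.5],0],[[0.8,0,-2.5],0],[[0.8,0,-2.5],0]])

```text
time: 26.12
tool_pos: [626.3, -137.8, 82.4]
tcp_rot: [179.1, 0.1, 90.5]
ft_force: [20.4, 3.6, 3.0]
finger_gap: 20.2
```

```bash
python3 shot.py wrist w22;python3 crop.py w22 190 440 20 120 3.2;python3 shot.py scene s22; python3 crop.py s22 220 380 220 350 4.5
python3 - <<'E'
from tilt import *
fit("w21",(190,20),3.2,(306,52),(485,39),(776,90),(111,107),None)
E
```

```text
26.1667 [ 626.36 -137.78   82.43] [1.791e+02 1.300e-01 9.046e+01] [20.63  2.84  2.64] [ 0.59 -3.49  0.04] 20.55 [624.2 -69.4 202.4] [164.37  -0.89   0.44]
26.2167 [ 626.36 -137.75   82.41] [1.791e+02 1.300e-01 9.047e+01] [20.2   2.84  2.53] [ 0.62 -3.5   0.07] 21.25 [1339.2 -672.9  877.7] [-1.2709e+02 -2.0000e-02  5.1130e+01]
x,z,tilt,y [ 632.82   38.08    0.19 -137.74] rms 0.7852279422487504
origin [86.17 -0.27 11.88]
tiptop [33.23 -0.27 14.3 ]
tipbot [34.09 -0.27  9.88]
uedge [41.01 -0.27 21.42]
freebot [126.16  -0.27  28.84]
freeend+y [126.16 106.73  28.84]
```

View pics/w22z.png

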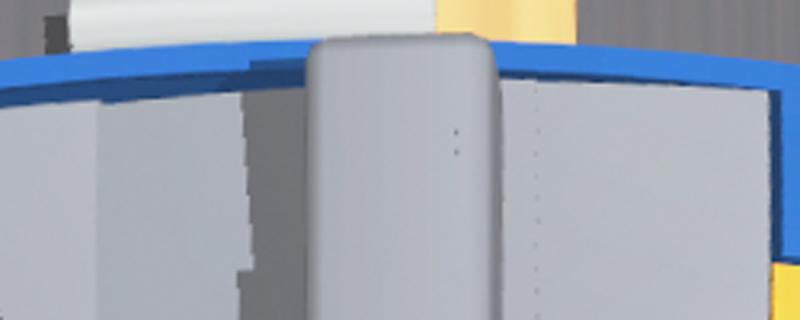

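View pics/s22z.png

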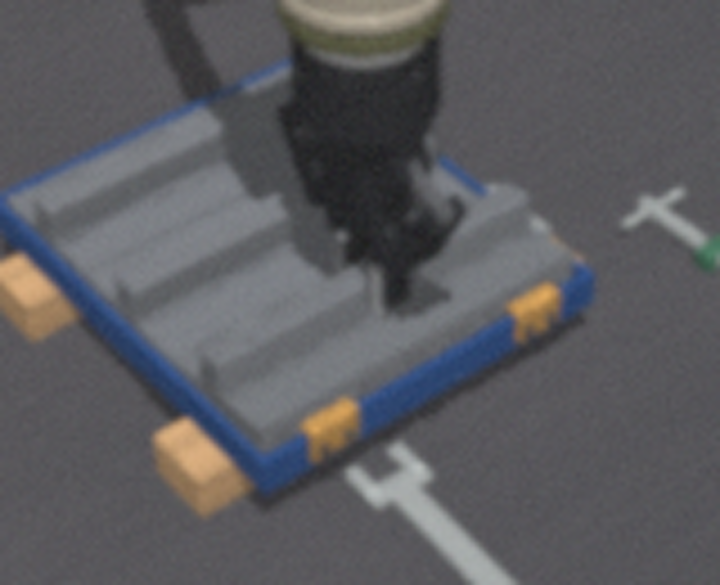

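Emit:
drive_tool(moves=[[[0.2,0,-0.5],0],[[0.4,0,-1],0],[[0.6,0,-1.5],0],[[0.7,0,-2],0],[[0.8,0,-2.5],0],[[0.8,0,-2.5],0],[[0.8,0,-2.5],0],[[0.8,0,-2.5],0]])

```text
time: 26.88
tool_pos: [627.4, -137.7, 79.9]
tcp_rot: [179.1, 0.1, 90.5]
ft_force: [20.9, 3.0, 1.4]
finger_gap: 19.7
```

```bash
python3 shot.py wrist w23;python3 crop.py w23 190 440 20 120 3.2
```

```text
26.9333 [ 627.33 -137.74   79.84] [1.7908e+02 1.3000e-01 9.0460e+01] [21.12  3.67  0.37] [ 0.6  -3.74  0.04] 20.01 [625.2 -69.4 199.9] [164.37  -0.91   0.44]
```

View pics/w23z.png

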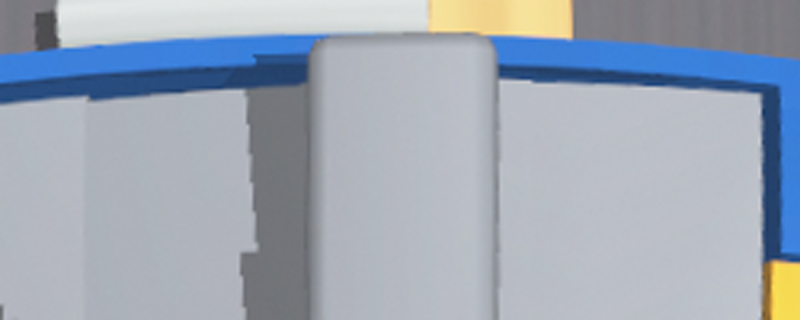

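Emit:
drive_tool(moves=[[[0.1,0,-0.5],0],[[0.2,0,-1],0],[[0.3,0,-1.5],0],[[0.4,0,-2],0],[[0.4,0,-2],0],[[0.4,0,-2],0],[[0.4,0,-2],0],[[0.4,0,-2],0]])

```text
time: 27.6
tool_pos: [628.0, -137.7, 78.0]
tcp_rot: [179.0, 0.1, 90.5]
ft_force: [22.8, 4.8, 1.4]
finger_gap: 19.7
```

Emit:
drive_tool(moves=[[[0.1,0,-0.4],0],[[0.2,0,-0.8],0],[[0.2,0,-1.2],0],[[0.2,0,-1.5],0],[[0.2,0,-1.5],0],[[0.2,0,-1.5],0],[[0.2,0,-1.5],0],[[0.2,0,-1.5],0]])

```text
time: 28.27
tool_pos: [628.4, -137.8, 76.8]
tcp_rot: [179.0, 0.1, 90.5]
ft_force: [22.8, 3.0, 2.5]
finger_gap: 19.6
```

```bash
python3 shot.py wrist w24;python3 crop.py w24 190 440 20 120 3.2;python3 shot.py scene s24; python3 crop.py s24 220 380 220 350 4.5
```

```text
28.3167 [ 628.44 -137.77   76.77] [1.7902e+02 1.4000e-01 9.0460e+01] [23.44  4.94  1.65] [ 0.65 -3.89  0.01] 19.31 [626.1 -69.3 196.8] [164.36  -0.97   0.44]
28.3667 [ 628.49 -137.75   76.8 ] [1.7902e+02 1.4000e-01 9.0460e+01] [23.02  3.87  1.41] [ 0.69 -3.82 -0.  ] 19.55 [1339.2 -672.9  877.7] [-1.2709e+02 -2.0000e-02  5.1130e+01]
```

View pics/w24z.png

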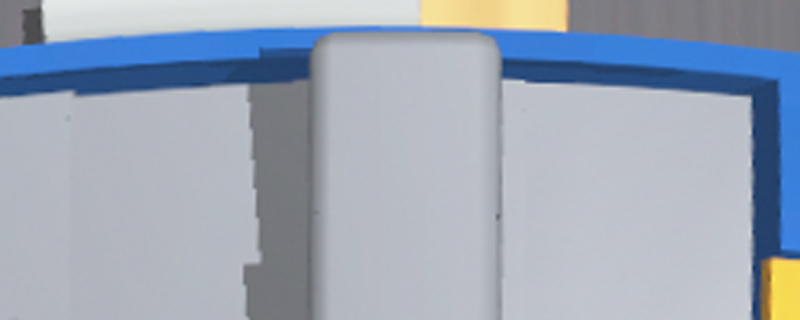

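View pics/s24z.png

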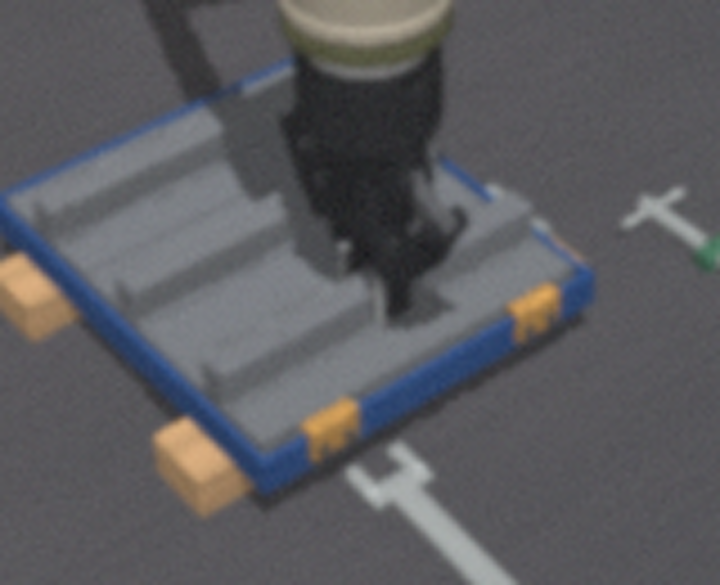

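```bash
python3 - <<'E'
from tilt import *
fit("w24",(190,20),3.2,(312,45),(499,40),(751,97),(72,97),None)
E
```

```text
x,z,tilt,y [ 630.82   31.31    0.04 -137.91] rms 0.6926251847049694
origin [84.17 -0.42  5.11]
tiptop [32.19 -0.42 15.42]
tipbot [32.38 -0.42 10.93]
uedge [40.95 -0.42 21.3 ]
freebot [126.25  -0.42  15.9 ]
freeend+y [126.25 106.58  15.9 ]
```

Emit:
drive_tool(moves=[[[0,0,-0.5],0],[[0,0,-1],0],[[0.1,0,-1.5],0],[[0.2,0,-2],0],[[0.2,0,-2],0],[[0.2,0,-2],0],[[0.2,0,-2],0],[[0.2,0,-2],0]])

```text
time: 29.03
tool_pos: [628.8, -137.8, 75.5]
tcp_rot: [179.0, 0.1, 90.5]
ft_force: [21.9, 4.6, 6.0]
finger_gap: 19.5
```

Emit:
drive_tool(moves=[[[0,0,-0.5],0],[[0,0,-1],0],[[0,0,-1.5],0],[[0,0,-1.5],0],[[0,0,-1.5],0],[[0,0,-1.5],0],[[0,0,-1.5],0],[[0,0,-1.5],0]])

```text
time: 29.7
tool_pos: [629.0, -137.9, 74.7]
tcp_rot: [179.0, 0.2, 90.5]
ft_force: [18.2, 3.5, 11.3]
finger_gap: 19.5
```

```bash
python3 shot.py wrist w25;python3 crop.py w25 190 440 20 120 3.2
```

```text
29.75 [ 629.05 -137.91   74.72] [1.7898e+02 1.6000e-01 9.0460e+01] [19.05  4.59 10.45] [ 0.84 -3.   -0.02] 19.36 [626.6 -69.5 194.7] [164.34  -1.01   0.44]
```

View pics/w25z.png

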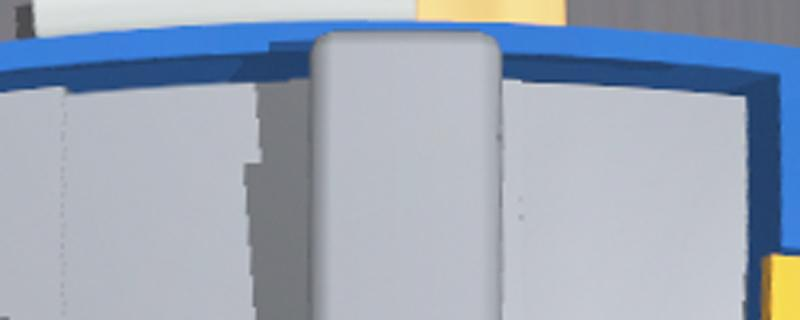

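```bash
python3 - <<'E'
from tilt import *
fit("w25",(190,20),3.2,(312,43),(500,40),(746,97),(66,93),None)
from ov import *
E
python3 shot.py scene s25; python3 crop.py s25 220 380 220 350 4.5; python3 crop.py w25 300 440 20 250 2.6
```

```text
x,z,tilt,y [ 630.56   29.32    0.02 -137.96] rms 0.7277636527998563
origin [83.91 -0.48  3.12]
tiptop [32.18 -0.48 14.61]
tipbot [32.26 -0.48 10.11]
uedge [41.07 -0.48 20.28]
freebot [126.23  -0.48  12.96]
freeend+y [126.23 106.52  12.96]
29.8 [ 629.04 -137.89   74.67] [1.7898e+02 1.5000e-01 9.0460e+01] [18.84  4.14 10.13] [ 0.82 -2.96 -0.04] 19.53 [1339.2 -672.9  877.7] [-1.2709e+02 -2.0000e-02  5.1130e+01]
```

View pics/s25z.png

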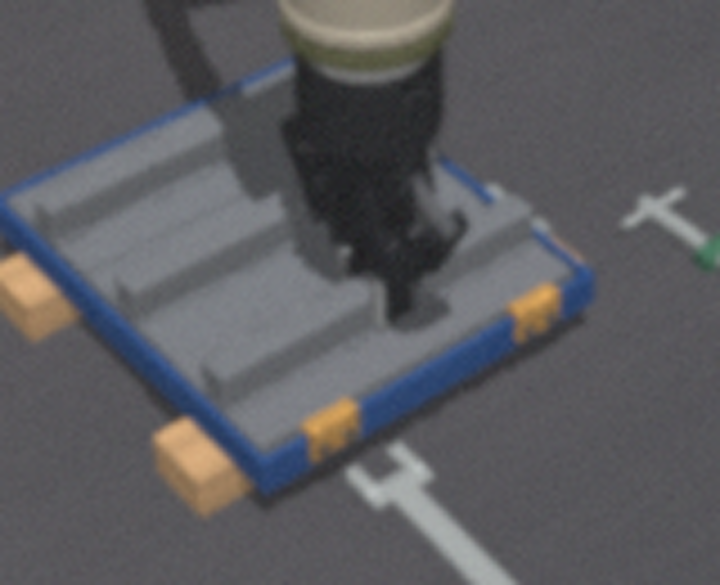

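View pics/w25z.png

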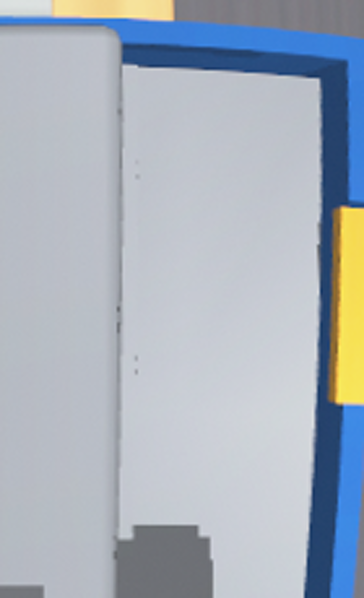

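Emit:
drive_tool(moves=[[[0,0,-0.4],0],[[0,0,-0.8],0],[[0.7,0,-0.8],0],[[1.4,0,-0.8],0],[[2,0,-0.8],0],[[2.5,0,-0.8],0],[[2.5,0,-0.8],0],[[2.5,0,-0.8],0]])

```text
time: 30.47
tool_pos: [629.7, -137.9, 74.1]
tcp_rot: [179.2, 0.1, 90.5]
ft_force: [8.7, 6.4, 20.7]
finger_gap: 19.3
```

Emit:
drive_tool(moves=[[[0.5,0,0],0],[[1,0,0],0],[[1.5,0,0],0],[[2,0,0],0],[[2.5,0,0],0],[[3,0,0],0],[[3,0,0],0],[[3,0,0],0]])

```text
time: 31.13
tool_pos: [630.0, -137.9, 74.0]
tcp_rot: [179.6, 0.1, 90.5]
ft_force: [-8.4, 5.9, 32.4]
finger_gap: 19.5
```

```bash
python3 shot.py wrist w26;python3 crop.py w26 190 440 20 120 3.2;
```

```text
31.1833 [ 629.98 -137.89   73.96] [1.7958e+02 1.0000e-01 9.0460e+01] [-9.45  5.79 32.07] [ 1.02  1.59 -0.06] 19.42 [628.8 -69.6 194. ] [164.4   -0.41   0.43]
```

View pics/w26z.png

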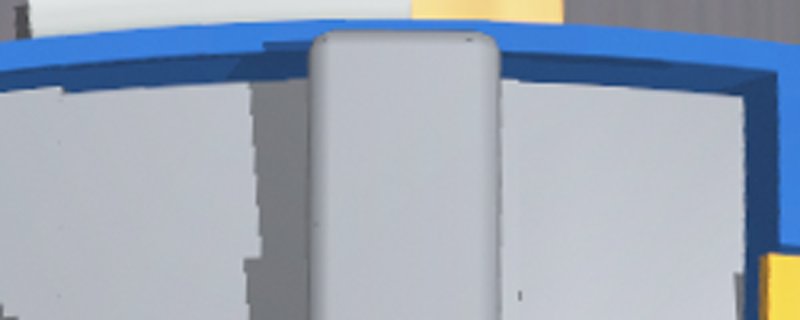

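Emit:
drive_tool(moves=[[[-0.7,0,0.3],0],[[-1.4,0,0.6],0],[[-2,0,0.9],0],[[-2,0,1.2],0],[[-2,0,1.5],0],[[-2,0,1.5],0],[[-2,0,1.5],0],[[-2,0,1.5],0]])

```text
time: 31.85
tool_pos: [629.8, -137.9, 74.0]
tcp_rot: [179.3, 0.1, 90.5]
ft_force: [9.9, 4.8, 13.7]
finger_gap: 19.4
```

Emit:
drive_tool(moves=[[[0,0,0.3],0],[[0,0,0.6],0],[[0.5,0,0.9],0],[[1,0,1],0],[[1.5,0,1.1],0],[[2,0,1.2],0],[[2,0,1.2],0],[[2,0,1.2],0]])

```text
time: 32.52
tool_pos: [629.9, -137.9, 74.0]
tcp_rot: [179.6, 0.1, 90.5]
ft_force: [2.9, 3.2, 13.3]
finger_gap: 19.3
```

Emit:
drive_tool(moves=[[[0.3,0,0.1],0],[[0.6,0,0.2],0],[[0.9,0,0.4],0],[[1.2,0,0.6],0],[[1.5,0,0.8],0],[[1.5,0,0.8],0],[[1.5,0,0.8],0],[[1.5,0,0.8],0]])

```text
time: 33.18
tool_pos: [630.3, -137.9, 74.0]
tcp_rot: [179.7, 0.1, 90.4]
ft_force: [-1.4, 2.1, 11.2]
finger_gap: 19.7
```

```bash
python3 shot.py wrist w27;python3 crop.py w27 190 440 20 120 3.2;
```

```text
33.2333 [ 630.35 -137.85   73.99] [1.7971e+02 7.0000e-02 9.0450e+01] [ 1.    2.59 11.84] [ 0.42 -0.02  0.  ] 19.35 [629.5 -69.6 194.1] [164.43  -0.28   0.42]
```

View pics/w27z.png

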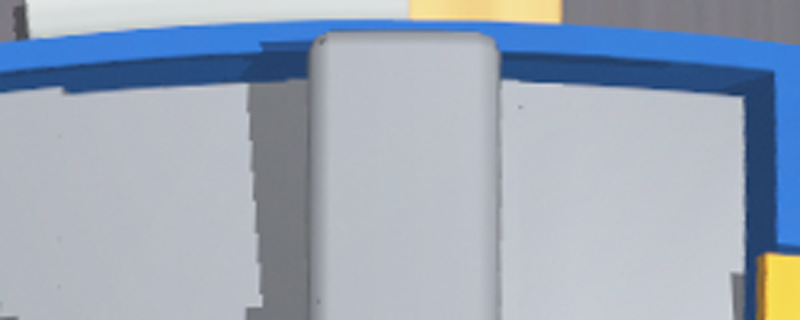

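Emit:
drive_tool(moves=[[[0.3,0,0.3],0],[[0.6,0,0.6],0],[[0.9,0,0.8],0],[[1.2,0,1],0],[[1.5,0,1],0],[[2,0,1],0],[[2.5,0,1],0],[[2.5,0,1],0]])

```text
time: 33.9
tool_pos: [632.4, -137.9, 74.0]
tcp_rot: [179.8, 0.1, 90.4]
ft_force: [1.6, 1.8, 7.2]
finger_gap: 19.6
```

Emit:
drive_tool(moves=[[[0.5,0,0],0],[[1,0,0],0],[[1.5,0,0],0],[[1.5,0,0],0],[[1.5,0,0],0],[[1.5,0,0],0],[[1.5,0,0],0],[[1.5,0,0],0]])

```text
time: 34.57
tool_pos: [633.7, -137.9, 74.0]
tcp_rot: [179.8, 0.1, 90.4]
ft_force: [0.2, 1.7, 8.0]
finger_gap: 19.5
```

```bash
python3 shot.py wrist w28;python3 crop.py w28 190 440 20 120 3.2;
```

```text
34.6167 [ 633.67 -137.85   74.03] [1.798e+02 6.000e-02 9.045e+01] [1.27 1.05 8.07] [ 0.28 -0.16  0.01] 19.22 [633.  -69.6 194.2] [164.44  -0.19   0.41]
```

View pics/w28z.png

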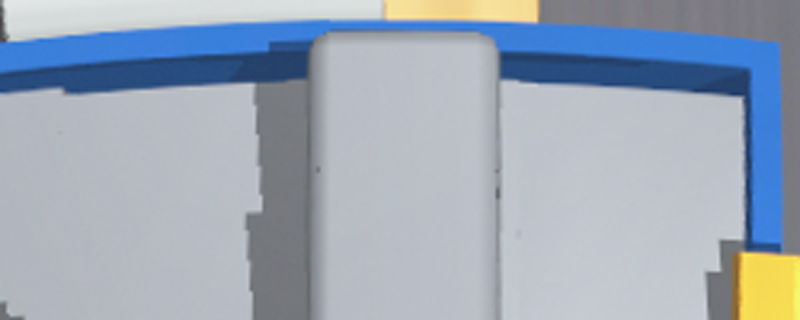

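Emit:
drive_tool(moves=[[[0.4,0,0.2],0],[[0.8,0,0.4],0],[[1.2,0,0.5],0],[[1.2,0,0.5],0],[[1.2,0,0.5],0],[[1.2,0,0.5],0],[[1.2,0,0.5],0],[[1.2,0,0.5],0]])

```text
time: 35.28
tool_pos: [634.5, -137.9, 74.0]
tcp_rot: [179.8, 0.1, 90.4]
ft_force: [-0.0, 1.5, 6.5]
finger_gap: 19.4
```

Emit:
drive_tool(moves=[[[0,0,0],0],[[0,0,0],0],[[0,0,0],0],[[0,0,0],0],[[0,0,0],0],[[0,0,0],0],[[0,0,0],0],[[0,0,0],0]], fingers=45)

```text
time: 35.95
tool_pos: [633.3, -137.5, 71.5]
tcp_rot: [-180.0, -0.0, 90.4]
ft_force: [0.5, 0.1, -0.6]
finger_gap: 45.0
```

```bash
python3 shot.py wrist w29;python3 shot.py scene s29; python3 crop.py s29 220 380 220 350 4.5
```

```text
36.0 [ 633.29 -137.49   71.54] [-179.99   -0.     90.43] [-0.63 -0.41 -0.6 ] [-0.01  0.11  0.03] 44.77 [633.1 -69.4 191.7] [1.645e+02 2.000e-02 4.100e-01]
36.05 [ 633.3  -137.51   71.55] [-179.99   -0.     90.43] [-0.35 -0.03  0.78] [-0.03  0.07 -0.02] 45.0 [1339.2 -672.9  877.7] [-1.2709e+02 -2.0000e-02  5.1130e+01]
```

View pics/w29.png

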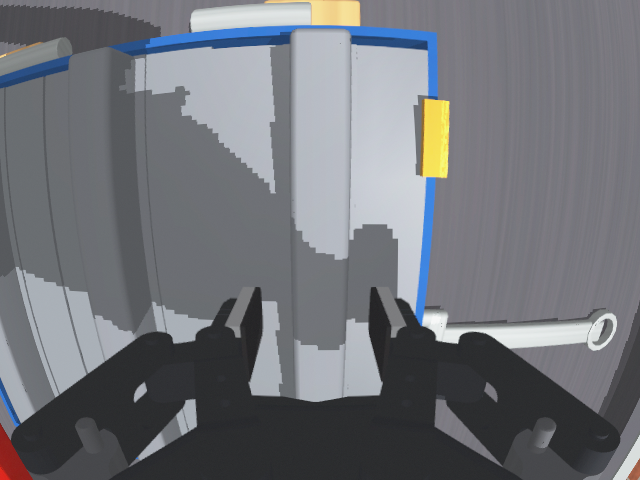

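View pics/s29z.png

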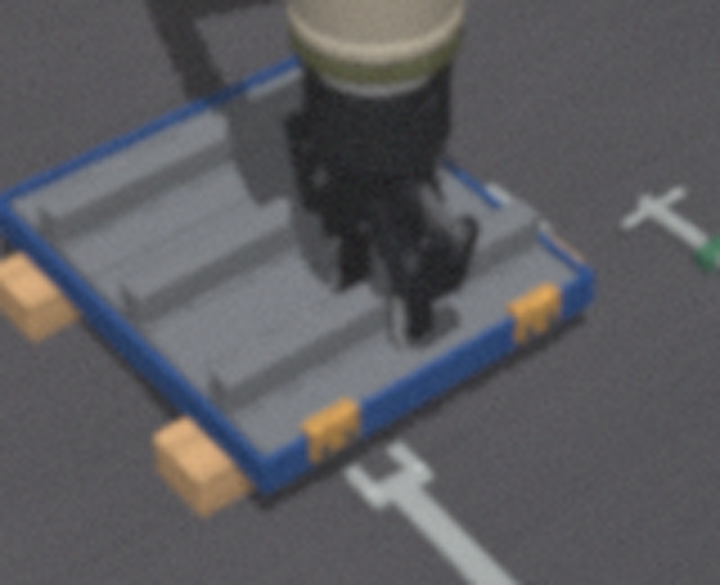

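Emit:
drive_tool(moves=[[[0,0,3],0],[[0,0,10],0],[[0,0,25],0],[[0,0,45],0],[[0,0,75],0],[[0,0,105],0],[[0,0,135],0],[[0,0,155],0]])

```text
time: 36.72
tool_pos: [634.5, -137.8, 232.5]
tcp_rot: [179.7, 0.1, 90.4]
ft_force: [0.6, 0.5, 0.4]
finger_gap: 45.4
```

Emit:
drive_tool(moves=[[[-10,-20,20],0],[[-20,-45,40],0],[[-30,-70,60],0],[[-33,-78,74],0],[[-33,-78,74],0],[[-33,-78,74],0],[[-33,-78,74],0],[[-33,-78,74],0]])

```text
time: 37.38
tool_pos: [600.2, -214.0, 298.7]
tcp_rot: [-179.9, -0.1, 90.5]
ft_force: [-0.6, -0.4, -0.3]
finger_gap: 45.1
```

```bash
python3 shot.py wrist w30;python3 shot.py top t30; python3 - <<'E'
from ov import *
s=pickle.load(open("w30.pkl","rb"));img=s["pixels"][:,:,::-1]
c=cv2.resize(img[0:260,200:420],None,fx=2.3,fy=2.3,interpolation=cv2.INTER_CUBIC); cv2.imwrite("pics/w30z.png",c)
E
```

```text
37.4333 [ 600.17 -214.02  298.71] [-1.7986e+02 -8.0000e-02  9.0520e+01] [ 0.44 -0.44 -0.23] [-0.01  0.    0.02] 44.88 [ 600.2 -146.   419.1] [1.6459e+02 1.4000e-01 4.8000e-01]
37.4833 [ 600.19 -214.14  298.85] [-1.7986e+02 -8.0000e-02  9.0520e+01] [-1.    0.36  0.22] [ 0.05 -0.03  0.  ] 44.86 [3.4990e+02 4.0000e-01 1.4867e+03] [-1.7269e+02  3.0000e-02 -9.0780e+01]
```

View pics/w30.png

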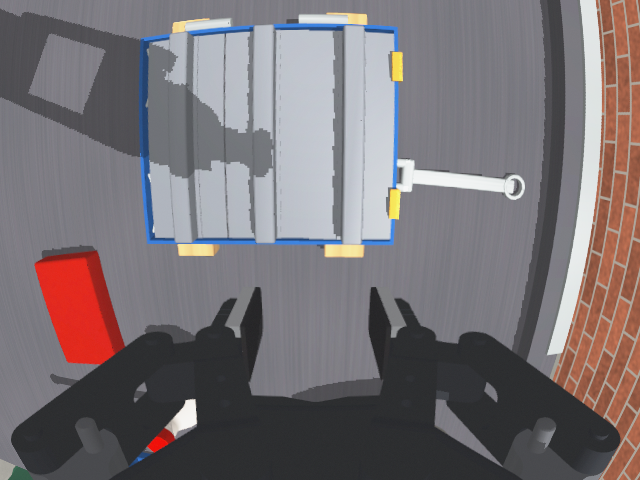

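View pics/w30z.png

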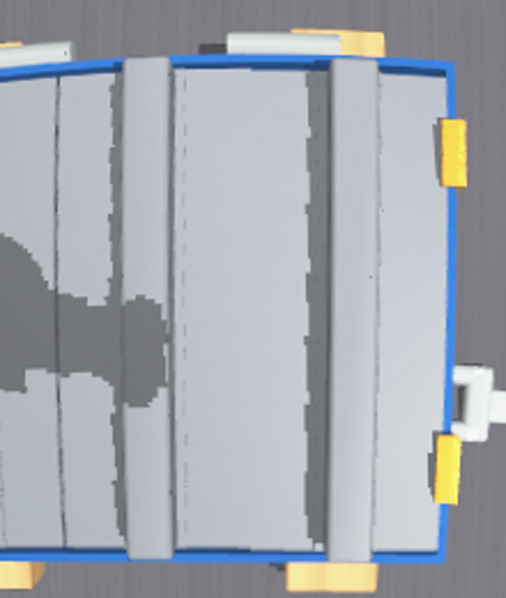

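View pics/t30.png

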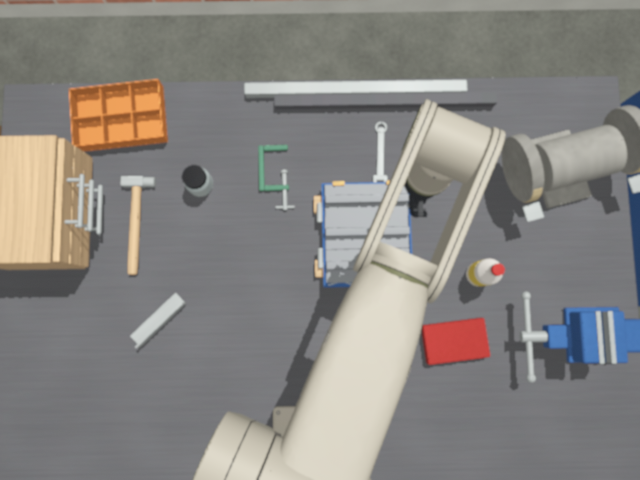

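```bash
python3 -c "
from bench import r
q=r.sense();print(q['time'],q['qd'].round(2));print(r.hand_in())"
```

```text
37.4833 [-0.23  0.   -0.29  0.03  0.09 -0.04]
the job is handed in; nothing more can be done
None
```

The plank is in the bay, lying flat, with its free edge against the far rail and under both brass keepers. I handed the job in at about 37.5 s, with the gripper open and clear of everything.

- **How it was done:** The drive can only turn the tool about vertical, so I made the lean with the gripper. I rested the plank across the keepers, loosened the grip so it leaned to about 0.35 rad with the tongue on the lower lip, and slid the tongue in. I gripped the leaning rib again and pushed until the springs were solid. Then I lowered it under that push, let it spring back and released it.
- **Springs closed before lowering:** The camera fit put the plank's upper tongue-side edge at x = 40.7 to 41.1 mm in the frame, where solid is 41. The tool had also stopped giving way, at about 18 N.
- **Last checks:** The final wrist picture shows the seam closed and the edge beneath both keepers, with a gap at each end. The bystanders look undisturbed in the top picture, though the arm hides part of it. The force readings at rest were near zero.

Three things did not go cleanly:

- **Push eased early in the lowering:** It fell to about 12.5 N, which is about 1.5 mm short of solid. The plank was still raised, and I restored it to 16–23 N before the edge passed the keepers.
- **Down-press before springing back:** It reached about 32 N and the plank stuck by friction until I eased it. The force was 14 N or less by the time the edge moved under the keepers.
- **Frame height disagreed:** The camera gave about 24 mm and touching the keepers gave about 26 mm. I used the touch value.

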